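Close down the staining bench

TASK

Close down the staining bench: one of the four closed slide boxes still has slides in it, so find it by its weight and stand it upright in the wooden reading tray, leaving the empty boxes standing upright where they were and never tipping any box over. Put every rinsed staining jar that lies on the black mat upside down over a peg of the drying rack, one jar to a peg, with its rim down on the rack's base. Leave the mug, bottles and dish where they are.

Things in the scene. Friction and masses are not known exactly. Their poses are not given: they have to be found in the camera images.
- slidebox_a: One of four identical closed grey plastic slide boxes with lid and small white labels, standing: 66 mm long (x), 38 mm wide (y), 92 mm high. Origin: centre of its underside, z up. Empty it weighs about 60 g, with slides about 190 g. Exactly one holds slides (not always the same one), and nothing outside shows which.
- slidebox_b: One of four identical closed grey plastic slide boxes with lid and small white labels, standing: 66 mm long (x), 38 mm wide (y), 92 mm high. Origin: centre of its underside, z up. Empty it weighs about 60 g, with slides about 190 g. Exactly one holds slides (not always the same one), and nothing outside shows which.
- slidebox_c: One of four identical closed grey plastic slide boxes with lid and small white labels, standing: 66 mm long (x), 38 mm wide (y), 92 mm high. Origin: centre of its underside, z up. Empty it weighs about 60 g, with slides about 190 g. Exactly one holds slides (not always the same one), and nothing outside shows which.
- slidebox_d: One of four identical closed grey plastic slide boxes with lid and small white labels, standing: 66 mm long (x), 38 mm wide (y), 92 mm high. Origin: centre of its underside, z up. Empty it weighs about 60 g, with slides about 190 g. Exactly one holds slides (not always the same one), and nothing outside shows which.
- jar_1: White square staining jar (may be absent), about 90 g, lying on one flat side on the mat. 90 mm long; foot and rim flanges 45 mm square, 4 mm thick; body 41 mm square, 3 mm walls; inside 35 mm square, 86 mm deep. Origin: centre of the foot's outer face; z axis runs along the jar from foot (0) to open mouth (90 mm), at the start level and pointing roughly away from the robot.
- jar_2: White square staining jar (may be absent), about 90 g, lying on one flat side on the mat. 90 mm long; foot and rim flanges 45 mm square, 4 mm thick; body 41 mm square, 3 mm walls; inside 35 mm square, 86 mm deep. Origin: centre of the foot's outer face; z axis runs along the jar from foot (0) to open mouth (90 mm), at the start level and pointing roughly away from the robot.
- jar_3: White square staining jar (may be absent), about 90 g, lying on one flat side on the mat. 90 mm long; foot and rim flanges 45 mm square, 4 mm thick; body 41 mm square, 3 mm walls; inside 35 mm square, 86 mm deep. Origin: centre of the foot's outer face; z axis runs along the jar from foot (0) to open mouth (90 mm), at the start level and pointing roughly away from the robot.
- rack: Fixed grey drying rack: base plate 90 mm (x) by 350 mm (y) by 12 mm high, with three steel pegs in a row along its y axis, 120 mm apart, the middle one over the centre. Origin: centre of the base's underside, z up. A jar inverted over a peg rests with its rim on the base top, its foot 102 mm above the table.
- peg_1 (a point): Tip of one of the three upright steel drying pegs, 12 mm in diameter, standing 62 mm above the flat top of the rack's base.
- peg_2 (a point): Tip of one of the three upright steel drying pegs, 12 mm in diameter, standing 62 mm above the flat top of the rack's base.
- peg_3 (a point): Tip of one of the three upright steel drying pegs, 12 mm in diameter, standing 62 mm above the flat top of the rack's base.
- tray: Fixed open wooden reading tray, 150 mm (x) by 130 mm (y), walls 18 mm high and 4 mm thick, floor 4 mm thick. Origin: centre of its underside, z up.
- mat: Fixed black rubber draining mat, 100 mm (x) by 400 mm (y) by 4 mm, on which the jars lie side by side. Origin: centre of its underside.
- mug: Blue mug, 78 mm in diameter and 92 mm high, standing. Origin: centre of its underside. Bystander.
- dropper: Small amber dropper bottle, 34 mm in diameter, 75 mm high. Origin: centre of its underside. Bystander.
- washbottle: White wash bottle with red cap, 68 mm in diameter, 170 mm high. Origin: centre of its underside. Bystander.
- dish: Flat closed glass dish, 64 mm in diameter, 14 mm high. Origin: centre of its underside. Bystander.

How it is judged:
At the end, for the whole second after the job is handed in: The box with slides (presses over 1.25 N) stands alone in the tray, the other three within 50 mm of their starts, all within 0.1 rad of upright; every jar present is inverted (within 0.1 rad), within 20 mm of a peg's axis, rim down on the rack base; all at rest (((x of slidebox_a in the frame of tray between -0.055 and 0.055 m and y of slidebox_a in the frame of tray between -0.048 and 0.048 m and z of slidebox_a in the frame of tray below 0.012 m and angle between slidebox_a's own z axis and vertical below 0.1 rad and contact force between slidebox_a and tray above 1.25 N) or (x of slidebox_b in the frame of tray between -0.055 and 0.055 m and y of slidebox_b in the frame of tray between -0.048 and 0.048 m and z of slidebox_b in the frame of tray below 0.012 m and angle between slidebox_b's own z axis and vertical below 0.1 rad and contact force between slidebox_b and tray above 1.25 N) or (x of slidebox_c in the frame of tray between -0.055 and 0.055 m and y of slidebox_c in the frame of tray between -0.048 and 0.048 m and z of slidebox_c in the frame of tray below 0.012 m and angle between slidebox_c's own z axis and vertical below 0.1 rad and contact force between slidebox_c and tray above 1.25 N) or (x of slidebox_d in the frame of tray between -0.055 and 0.055 m and y of slidebox_d in the frame of tray between -0.048 and 0.048 m and z of slidebox_d in the frame of tray below 0.012 m and angle between slidebox_d's own z axis and vertical below 0.1 rad and contact force between slidebox_d and tray above 1.25 N)) and ((x of slidebox_a in the frame of tray between -0.055 and 0.055 m and y of slidebox_a in the frame of tray between -0.048 and 0.048 m and z of slidebox_a in the frame of tray below 0.012 m and angle between slidebox_a's own z axis and vertical below 0.1 rad and contact force between slidebox_a and tray above 1.25 N) or (distance of slidebox_a from where it was at the start of the episode below 0.05 m and angle between slidebox_a's own z axis and vertical below 0.1 rad and height (world z) of slidebox_a below 0.01 m)) and ((x of slidebox_b in the frame of tray between -0.055 and 0.055 m and y of slidebox_b in the frame of tray between -0.048 and 0.048 m and z of slidebox_b in the frame of tray below 0.012 m and angle between slidebox_b's own z axis and vertical below 0.1 rad and contact force between slidebox_b and tray above 1.25 N) or (distance of slidebox_b from where it was at the start of the episode below 0.05 m and angle between slidebox_b's own z axis and vertical below 0.1 rad and height (world z) of slidebox_b below 0.01 m)) and ((x of slidebox_c in the frame of tray between -0.055 and 0.055 m and y of slidebox_c in the frame of tray between -0.048 and 0.048 m and z of slidebox_c in the frame of tray below 0.012 m and angle between slidebox_c's own z axis and vertical below 0.1 rad and contact force between slidebox_c and tray above 1.25 N) or (distance of slidebox_c from where it was at the start of the episode below 0.05 m and angle between slidebox_c's own z axis and vertical below 0.1 rad and height (world z) of slidebox_c below 0.01 m)) and ((x of slidebox_d in the frame of tray between -0.055 and 0.055 m and y of slidebox_d in the frame of tray between -0.048 and 0.048 m and z of slidebox_d in the frame of tray below 0.012 m and angle between slidebox_d's own z axis and vertical below 0.1 rad and contact force between slidebox_d and tray above 1.25 N) or (distance of slidebox_d from where it was at the start of the episode below 0.05 m and angle between slidebox_d's own z axis and vertical below 0.1 rad and height (world z) of slidebox_d below 0.01 m)) and linear speed of each of slidebox_a, slidebox_b, slidebox_c, slidebox_d, jar_1, jar_2, jar_3 below 0.03 m/s and angle between each of jar_1, jar_2, jar_3's own z axis and vertical above 3.04 rad and z of jar_1 in the frame of rack between 0.096 and 0.108 m and (horizontal distance between jar_1 and peg_1 below 0.02 m or horizontal distance between jar_1 and peg_2 below 0.02 m or horizontal distance between jar_1 and peg_3 below 0.02 m) and z of jar_2 in the frame of rack between 0.096 and 0.108 m and (horizontal distance between jar_2 and peg_1 below 0.02 m or horizontal distance between jar_2 and peg_2 below 0.02 m or horizontal distance between jar_2 and peg_3 below 0.02 m) and z of jar_3 in the frame of rack between 0.096 and 0.108 m and (horizontal distance between jar_3 and peg_1 below 0.02 m or horizontal distance between jar_3 and peg_2 below 0.02 m or horizontal distance between jar_3 and peg_3 below 0.02 m)); the robot touches nothing.
It fails at once if a slide box is tipped over (tilt above 0.5 rad) (angle between any of slidebox_a, slidebox_b, slidebox_c, slidebox_d's own z axis and vertical above 0.5 rad).
It fails at once if the mug, a bottle or the dish is moved by more than 30 mm (distance of any of mug, dropper, washbottle, dish from where it was at the start of the episode above 0.03 m).
Of jar_1, jar_2, jar_3 only 2 to 3 are there at a start; the rules pass over those that are not, and their reading is None.
At some moment in a run one of jar_1, jar_2, jar_3 may be knocked a few centimetres aside while the robot is not near it.
It also fails if it takes over 210 s, if anything falls off the work surface, if the arm or the gripper's body presses on something with over 40 N, if the wrist force passes 120 N, or if a joint passes its speed limit or range.

ROBOT

A 6-joint arm with a two-finger parallel gripper is mounted at the origin on the work surface. World frame = base frame: x ahead of the robot, y to its left, z up, the work surface at z = 0. Lengths are in m, angles in rad, forces in N, time in s.
With the tool pointing down it reaches from about 0.25 to 0.775 m from the base axis. Payload 4 kg.
Tool frame: the origin (TCP) lies at the very end of the fingers, on their centre line; the grasp point (between the pads) lies 19 mm behind it (robot.pinch_z is the distance from the TCP to the grasp point, in m); z points along the fingers, y is the line along which they close (so a half turn about z gives the same grasp; the last joint's range is limited). The gripper opens to 94 mm and grips with 3 to 60 N. Pads are 16 mm wide; open, the fingers measure 119 mm over their backs; the gripper's body (75 mm by 177 mm) begins 78 mm behind the grasp point.
Start: joints at [-1.261, 0.087, 1.371, -0, 1.684, -0.103], TCP at [0.221, -0.504, 0.171] pointing down, gripper open.
Joint ranges: [-3.1, 3.1], [-0.76, 2.03], [0.27, 2.55], [-1.08, 4.22], [0.17, 2.65], [-2.57, 2.57]. Speed limits (rad/s): [2.79, 2.79, 3.14, 3.14, 3.14, 3.14].

INTERFACE

Orientations are given as [roll, pitch, yaw] about the fixed x, y, z axes, in that order (R = Rz(yaw) Ry(pitch) Rx(roll)).
In Python, from bench import robot gives the robot as it stands.
- The arm moves only by the tool arm_command, never from a script. Its argument "targets" is one flat list of numbers, 7 for each row, row after row: the turn, a rotation vector about the tool's x, y, z in degrees, then the shift along the tool's x, y, z in mm, then the closure, from -1 (fully open) to 1 (shut). In form: [ax, ay, az, x, y, z, hand, ax, ay, az, x, y, z, hand, ...]. A call has 1 to 20 rows; each row is the pose to reach, as a shift and turn from the pose commanded when the call began, along the tool's axes at that moment; what a row does not reach only later rows make up. A row lasts 1/10 s, in which the tool goes at most 50 mm and 8.59 degrees, less where a joint would pass 70% of its speed; a pose out of reach is approached as far as the arm can. A call with a gripper value outside its range is refused whole. The fingers move at their own pace and stop on an object; the grip force is fixed at half the most. Time passes only in rows, so rows that repeat a pose let the fingers close. It gives the time, the measured TCP pose, the force, the opening and the grip force at its end, in the units of the state.
- robot.get_obs(): the state, without advancing time (a new reading comes with each control period).
- robot.snapshot(name): name is "scene" or "top" or "wrist"; returns a dict with "color" (384x512x3 uint8, red, green, blue), "range_z" (384x512 float32, m along the optical axis (not along the pixel's ray), 0 where there is no reading), "fx", "fy", "cx", "cy" (pixels), "T" (4x4, takes a point from camera to world coordinates); the wrist camera has in their place "T_tool_cam" (4x4, takes a point from camera to tool coordinates, whose origin is the TCP and whose axes are the flange's). Camera axes: x right, y down, z forward; pixel columns grow to the right and rows downward; lengths in m; the calibration is good to about 2 mm. The wrist camera is an equidistant fisheye: a pixel r from the principal point sees the ray r / f radians off the axis. A picture is of the moment at which its call begins: read the wrist's pose just before it.
- robot.close_job(): hands the job in; it is judged then, once.
The state is a dict: "time": time; "joint_positions": joint angles; "qvel": joint speeds; "joint_torque": joint torques, N m; "tool_pos": TCP position; "ee_rot": TCP orientation; "wrist_force": force on the tool from outside, world axes, zero at the start; "wrist_torque": the same for the moment, N m; "width": finger opening in m; "finger_force": force on a finger pad.
Only numpy, scipy, OpenCV 4.12 (cv2) and the standard library are available. Lean on these libraries where they do the work, as an engineer would, in place of code of your own. Each camera call takes 0.05 s, during which the arm holds its last target. There are 200 camera calls.

## Working session

There is one attempt and no reset: what is moved stays moved. The work goes in short steps, Python scripts to look and compute and a tool call to move; the robot and the scene stay as the last step left them, time stands still between calls to the robot, and variables do not carry over. Pictures are saved under pics/ and viewed, at most 14 in all, crops included, and the job is handed in when it is done.

Besides the shell and the picture viewer there is one more tool, called after "Emit:" by a JSON object that holds its "fn" and its "kwargs", one argument or row to a line. arm_command: Moves the arm, as the interface text tells. Its arguments: {"type":"object","properties":{"targets":{"type":"array"}},"required":["targets"]}

```bash
ls; mkdir -p pics
python3 - <<'E'
from bench import robot
import cv2,numpy as np,pickle
print(robot.get_obs())
for n in("scene","top"):
    s=robot.snapshot(n); pickle.dump(s,open(n+".pkl","wb"))
    cv2.imwrite(f"pics/{n}0.png",cv2.resize(s["color"][:,:,::-1],(800,600)))
    print(n,s["T"],s["fx"],s["cx"])
E
```

```text
pics
{'time': 0.0, 'joint_positions': array([-1.26108951e+00,  8.79229718e-02,  1.37222703e+00, -2.15303801e-05,
        1.68359710e+00, -1.03111568e-01]), 'qvel': array([ 1.03011601e-03,  1.80733519e-03, -7.82335698e-05, -4.73460438e-04,
       -4.37565827e-04,  2.09564905e-04]), 'joint_torque': array([-6.07542061e-04, -3.40185463e+01, -3.02424037e+01,  7.17793638e-02,
        3.29476723e-02, -1.76728622e-04]), 'tool_pos': array([ 0.22044929, -0.50321375,  0.17023558]), 'ee_rot': array([-3.13944745e+00, -2.00469808e-04,  4.12815773e-01]), 'wrist_force': array([-0.43407348, -0.11134877,  0.3576638 ]), 'wrist_torque': array([-0.06656266, -0.0223748 , -0.02540534]), 'finger_force': 0.0, 'width': 0.09384493445019278}
scene [[-0.01556462  0.63734071 -0.77042493  1.35032806]
 [ 0.99987769  0.01110104 -0.01101675  0.06283051]
 [ 0.00153109 -0.77050217 -0.63743554  0.67379221]
 [ 0.          0.          0.          1.        ]] 351.25990000303483 253.3579526420537
top [[ 0.0073431  -0.99424187  0.10690731  0.49447285]
 [-0.99997186 -0.00713714  0.00230906  0.05861104]
 [-0.00153275 -0.10692126 -0.99426631  1.17288338]
 [ 0.          0.          0.          1.        ]] 388.75979570564374 259.0245398792743
```

View pics/top0.png

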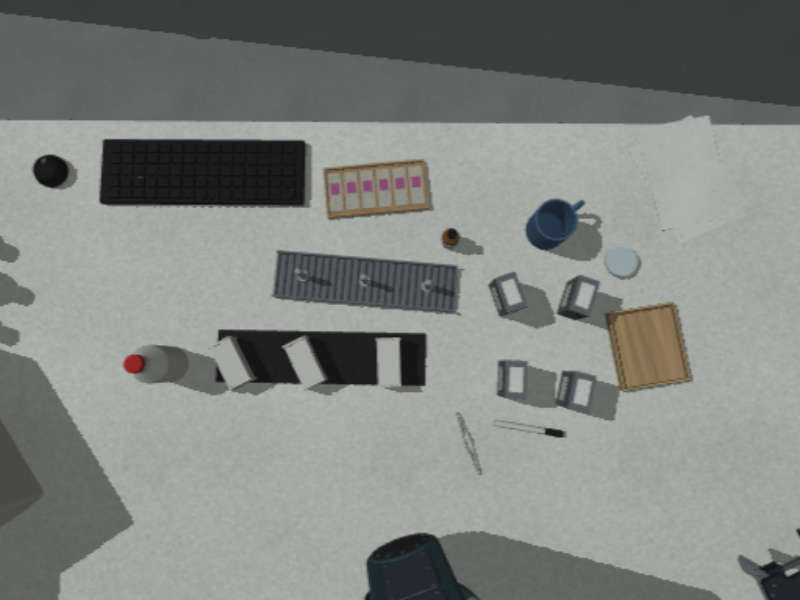

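View pics/scene0.png

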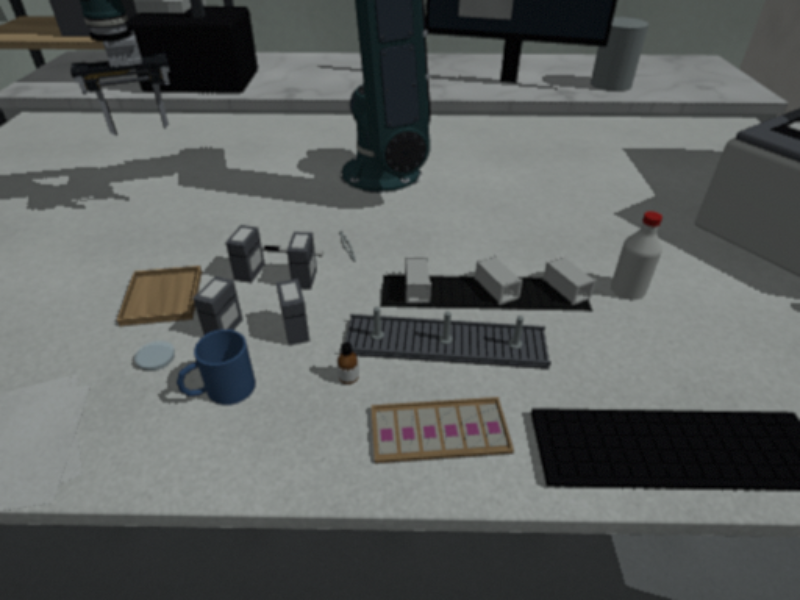

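The top view (800x600) shows three jars near (234,362), (305,361) and (389,361), with their mouths up in the picture (+x). The boxes are near (507,293), (580,298), (512,380) and (577,390), the tray is at (650,346), and the pegs are near (300,275), (365,283) and (428,288). Next I'll take metric values from the depth image.

```bash
cat > h.py <<'E'
import numpy as np,cv2,pickle
from scipy import ndimage as nd
from scipy.spatial.transform import Rotation as R
def cloud(s):
    z=s["range_z"]; v,u=np.indices(z.shape)
    P=np.stack([(u-s["cx"])/s["fx"]*z,(v-s["cy"])/s["fy"]*z,z],-1)
    return P@s["T"][:3,:3].T+s["T"][:3,3]
def blobs(P,m,lo,hi,minpx=8):
    m=m&(P[...,2]>lo)&(P[...,2]<hi); L,n=nd.label(m)
    for i in range(1,n+1):
        k=L==i
        if k.sum()<minpx: continue
        q=P[k]; r=cv2.minAreaRect((q[:,:2]*1000).astype(np.float32))
        vv,uu=np.where(k)
        yield (uu.mean()*800/512,vv.mean()*600/384),np.round(r[0],0),np.round(r[1],0),round(r[2],1),np.median(q[:,2]).round(4),k.sum()
E
python3 - <<'E'
from h import *
s=pickle.load(open("top.pkl","rb"));P=cloud(s)
m=(P[...,0]>.2)&(P[...,0]<.85)&(abs(P[...,1])<.65)
for n,lo,hi in(("box/mug",.085,.1),("jar",.04,.056),("peg",.06,.08),("tray",.013,.024),):
    print(n)
    for b in blobs(P,m,lo,hi,4 if n=="peg" else 12): print(*b)
print("table",np.median(P[m][:,2]))
E
```

```text
box/mug
(np.float64(556.5293874172186), np.float64(219.48468543046354)) [ 759. -213.] [75. 77.] 88.8 0.0924 151
(np.float64(510.7913011695906), np.float64(291.49305555555554)) [ 626. -129.] [67. 39.] 18.2 0.0937 342
(np.float64(584.0775923295454), np.float64(295.1171875)) [ 621. -260.] [40. 67.] 72.0 0.0933 352
(np.float64(169.71507352941177), np.float64(363.7867647058824)) [494. 477.] [47. 11.] 1.7 0.093 34
(np.float64(515.6775210084033), np.float64(378.9390756302521)) [ 471. -136.] [40. 67.] 87.7 0.0932 357
(np.float64(581.7344622905028), np.float64(391.353875698324)) [ 450. -252.] [40. 67.] 77.7 0.0932 358
jar
(np.float64(561.7897727272727), np.float64(214.5596590909091)) [ 775. -233.] [63. 21.] 37.1 0.049 44
(np.float64(531.0661764705882), np.float64(226.3786764705882)) [ 757. -176.] [34.  4.] 3.0 0.0493 17
(np.float64(450.22321428571433), np.float64(237.87202380952382)) [735. -24.] [33. 29.] 72.7 0.0497 63
(np.float64(542.1875), np.float64(241.640625)) [ 726. -197.] [37.  5.] 64.5 0.047 20
(np.float64(567.7734375), np.float64(295.41015625)) [ 626. -243.] [ 3. 64.] 71.3 0.0493 32
[... 2265 characters left out ...]
(621.2936046511628), np.float64(259.889777131783)) [ 700. -356.] [61. 63.] 1.0 0.0154 258
(np.float64(364.3176802354095), np.float64(280.5802476704267)) [655. 139.] [348.  91.] 85.5 0.0154 2039
(np.float64(283.9638157894737), np.float64(271.3199013157895)) [672. 294.] [33. 41.] 10.5 0.015 76
(np.float64(339.55078125), np.float64(272.16796875)) [671. 186.] [11. 16.] 69.4 0.0152 16
(np.float64(446.953125), np.float64(274.140625)) [666. -21.] [18. 12.] 57.9 0.0144 20
(np.float64(648.8940746753248), np.float64(346.8242694805195)) [ 534. -402.] [150. 133.] 9.8 0.0185 308
(np.float64(553.1788793103449), np.float64(431.7887931034483)) [ 371. -219.] [35.  9.] 77.9 0.0152 29
table 0.00227856197624432
```

```bash
cat >> h.py <<'E'
def down(yaw): return R.from_euler("xyz",[180,0,yaw],degrees=True)
def tilt(az,b=45,flip=False):
    a=np.radians(az);b=np.radians(b)
    d=np.array([np.sin(b)*np.cos(a),np.sin(b)*np.sin(a),-np.cos(b)])
    y=np.array([np.sin(a),-np.cos(a),0])  # like down(az)
    if flip:y=-y
    return R.from_matrix(np.stack([np.cross(y,d),y,d],1))
def rows(p0,r0,wps):
    "wps: (tcp mm, Rot); printed relative to start pose"
    for p,r in wps:
        rv=(r0.inv()*r).as_rotvec(degrees=True); t=r0.inv().apply(np.array(p)-p0)
        n=max(np.abs(t).max()/50,np.linalg.norm(rv)/8.59)
        print(np.round(rv,1).tolist(),np.round(t,0).tolist(),"n>=%.1f"%n)
E
python3 - <<'E'
from h import *
p=np.array([221,-504,171]);r=R.from_euler("xyz",[np.pi,0,.4128])
P4=(450,-252);P3=(471,-136);P1=(626,-129);P2=(621,-260)
B=[(P4,-12.3),(P3,-2.3),(P1,18.2),(P2,-18)]
for (x,y),a in B:
    print(x,y); rows(p,r,[((x,y,150),down(a)),((x,y,40),down(a)),((x,y,55),down(a))])
    p,r=np.array([x,y,150]),down(a)
E
```

```text
450 -252
[0.0, -0.0, 36.0] [311.0, -139.0, 21.0] n>=6.2
[0.0, -0.0, 36.0] [311.0, -139.0, 131.0] n>=6.2
[0.0, -0.0, 36.0] [311.0, -139.0, 116.0] n>=6.2
471 -136
[0.0, 0.0, -10.0] [-4.0, -118.0, -0.0] n>=2.4
[0.0, 0.0, -10.0] [-4.0, -118.0, 110.0] n>=2.4
[0.0, 0.0, -10.0] [-4.0, -118.0, 95.0] n>=2.4
626 -129
[-0.0, 0.0, -20.5] [155.0, -13.0, -0.0] n>=3.1
[-0.0, 0.0, -20.5] [155.0, -13.0, 110.0] n>=3.1
[-0.0, 0.0, -20.5] [155.0, -13.0, 95.0] n>=3.1
621 -260
[-0.0, -0.0, 36.2] [-46.0, 123.0, 0.0] n>=4.2
[-0.0, -0.0, 36.2] [-46.0, 123.0, 110.0] n>=4.2
[-0.0, -0.0, 36.2] [-46.0, 123.0, 95.0] n>=4.2
```

Emit:
{"fn": "arm_command", "kwargs": {
  "targets": [0,0,36,311,-139,21,-1,0,0,36,311,-139,21,-1,0,0,36,311,-139,21,-1,0,0,36,311,-139,21,-1,0,0,36,311,-139,21,-1,0,0,36,311,-139,21,-1,0,0,36,311,-139,21,-1,0,0,36,311,-139,21,-1,0,0,36,311,-139,21,-1,0,0,36,311,-139,50,-1,0,0,36,311,-139,80,-1,0,0,36,311,-139,105,-1,0,0,36,311,-139,131,-1,0,0,36,311,-139,131,-1,0,0,36,311,-139,131,-1]
}}

```text
time: 1.6
tool_pos: [0.4488, -0.2529, 0.0405]
ee_rot: [3.141, 0.001, -0.218]
wrist_force: [0.7, -0.3, 0.9]
width: 0.0941
finger_force: 0.0
```

Emit:
{"fn": "arm_command", "kwargs": {
  "targets": [0,0,0,0,0,0,0.6,0,0,0,0,0,0,0.6,0,0,0,0,0,0,0.6,0,0,0,0,0,0,0.6,0,0,0,0,0,0,0.6,0,0,0,0,0,0,0.6,0,0,0,0,0,0,0.6]
}}

```text
time: 2.3
tool_pos: [0.4498, -0.2517, 0.0403]
ee_rot: [3.142, 0.0, -0.215]
wrist_force: [1.0, -0.3, -0.1]
width: 0.0416
finger_force: 0.0
```

Emit:
{"fn": "arm_command", "kwargs": {
  "targets": [0,0,0,0,0,-5,0.6,0,0,0,0,0,-10,0.6,0,0,0,0,0,-15,0.6,0,0,0,0,0,-20,0.6,0,0,0,0,0,-20,0.6,0,0,0,0,0,-20,0.6,0,0,0,0,0,-20,0.6]
}}

```text
time: 3.0
tool_pos: [0.4496, -0.2516, 0.0602]
ee_rot: [-3.141, 0.0, -0.216]
wrist_force: [-0.4, -0.6, -0.1]
width: 0.0382
finger_force: 30.0
```

Emit:
{"fn": "arm_command", "kwargs": {
  "targets": [0,0,0,0,0,0,0.6,0,0,0,0,0,0,0.6]
}}

```text
time: 3.2
tool_pos: [0.4496, -0.2516, 0.0601]
ee_rot: [-3.141, 0.0, -0.216]
wrist_force: [-0.0, 0.1, -0.4]
width: 0.0379
finger_force: 30.0
```

Emit:
{"fn": "arm_command", "kwargs": {
  "targets": [0,0,0,0,0,0,0.6,0,0,0,0,0,0,0.6]
}}

```text
time: 3.4
tool_pos: [0.4497, -0.2517, 0.0603]
ee_rot: [3.142, 0.0, -0.216]
wrist_force: [0.1, 0.1, -1.6]
width: 0.0378
finger_force: 30.0
```

```bash
cat > w.py <<'E'
from bench import robot
import numpy as np
F=[];T=[]
for i in range(12):
    o=robot.get_obs(); F.append(o["wrist_force"]); T.append(o["joint_torque"]); robot.snapshot("top")
F=np.array(F);print(F[:,2].round(2),F.mean(0).round(2),np.round(np.mean(T,0),3),np.std(T,0).round(3),o["width"],o["tool_pos"])
E
python3 w.py
```

```text
[-1.62  0.37 -0.79  0.63 -0.76 -0.43  0.02 -0.23 -0.62 -1.14 -0.51 -0.23] [-0.13  0.05 -0.44] [-1.0000e-03 -3.1838e+01 -2.9258e+01  4.3000e-02 -6.2000e-02  0.0000e+00] [0.001 0.005 0.006 0.    0.001 0.   ] 0.03760941425213692 [ 0.4497818  -0.25173108  0.06039463]
```

Emit:
{"fn": "arm_command", "kwargs": {
  "targets": [0,0,0,0,0,10,0.6,0,0,0,0,0,17,0.6,0,0,0,0,0,20,0.6,0,0,0,0,0,20,0.6,0,0,0,0,0,20,-1,0,0,0,0,0,20,-1,0,0,0,0,0,20,-1,0,0,0,0,0,20,-1,0,0,0,0,0,20,-1,0,0,0,0,0,-20,-1,0,0,0,0,0,-60,-1,0,0,0,0,0,-90,-1,0,0,0,0,0,-90,-1]
}}

```text
time: 5.3
tool_pos: [0.4525, -0.2536, 0.1562]
ee_rot: [3.137, -0.01, -0.215]
wrist_force: [-0.8, -0.9, 0.3]
width: 0.0941
finger_force: 0.0
```

Emit:
{"fn": "arm_command", "kwargs": {
  "targets": [0,0,-10,-4,-118,0,-1,0,0,-10,-4,-118,0,-1,0,0,-10,-4,-118,0,-1,0,0,-10,-4,-118,0,-1,0,0,-10,-4,-118,40,-1,0,0,-10,-4,-118,75,-1,0,0,-10,-4,-118,110,-1,0,0,-10,-4,-118,110,-1,0,0,-10,-4,-118,110,0.6,0,0,-10,-4,-118,110,0.6,0,0,-10,-4,-118,110,0.6,0,0,-10,-4,-118,110,0.6,0,0,-10,-4,-118,110,0.6,0,0,-10,-4,-118,110,0.6,0,0,-10,-4,-118,110,0.6,0,0,-10,-4,-118,110,0.6,0,0,-10,-4,-118,105,0.6,0,0,-10,-4,-118,95,0.6,0,0,-10,-4,-118,90,0.6,0,0,-10,-4,-118,90,0.6]
}}

```text
time: 7.3
tool_pos: [0.4722, -0.136, 0.062]
ee_rot: [3.14, -0.003, -0.041]
wrist_force: [0.3, 0.4, -0.4]
width: 0.0379
finger_force: 30.0
```

Emit:
{"fn": "arm_command", "kwargs": {
  "targets": [0,0,0,0,0,0,0.6,0,0,0,0,0,0,0.6]
}}

```text
time: 7.5
tool_pos: [0.4708, -0.1356, 0.0601]
ee_rot: [-3.142, 0.0, -0.041]
wrist_force: [0.6, 0.2, -0.8]
width: 0.0376
finger_force: 30.0
```

```bash
python3 w.py
```

```text
[-0.81 -0.68 -0.16 -0.74 -0.25 -0.94 -0.21 -0.54 -0.13 -1.29 -0.95 -0.55] [ 0.27  0.29 -0.61] [  0.    -29.465 -29.284   0.04   -0.063   0.   ] [0.001 0.067 0.066 0.    0.002 0.   ] 0.03751504849840224 [ 0.47108413 -0.13560728  0.06034935]
```

Box 3 is empty as well. Next is box 1 at (626,-129).

Emit:
{"fn": "arm_command", "kwargs": {
  "targets": [0,0,0,0,0,10,0.6,0,0,0,0,0,17,0.6,0,0,0,0,0,20,0.6,0,0,0,0,0,20,0.6,0,0,0,0,0,20,-1,0,0,0,0,0,20,-1,0,0,0,0,0,20,-1,0,0,0,0,0,20,-1,0,0,0,0,0,20,-1,0,0,0,0,0,-20,-1,0,0,0,0,0,-60,-1,0,0,0,0,0,-90,-1,0,0,0,0,0,-90,-1]
}}

```text
time: 9.4
tool_pos: [0.4742, -0.1369, 0.1561]
ee_rot: [3.138, -0.01, -0.041]
wrist_force: [-0.5, 0.2, 0.3]
width: 0.0941
finger_force: 0.0
```

Emit:
{"fn": "arm_command", "kwargs": {
  "targets": [0,0,-20.5,155,-13,0,-1,0,0,-20.5,155,-13,0,-1,0,0,-20.5,155,-13,0,-1,0,0,-20.5,155,-13,0,-1,0,0,-20.5,155,-13,40,-1,0,0,-20.5,155,-13,75,-1,0,0,-20.5,155,-13,110,-1,0,0,-20.5,155,-13,110,-1,0,0,-20.5,155,-13,110,0.6,0,0,-20.5,155,-13,110,0.6,0,0,-20.5,155,-13,110,0.6,0,0,-20.5,155,-13,110,0.6,0,0,-20.5,155,-13,110,0.6,0,0,-20.5,155,-13,110,0.6,0,0,-20.5,155,-13,110,0.6,0,0,-20.5,155,-13,110,0.6,0,0,-20.5,155,-13,105,0.6,0,0,-20.5,155,-13,95,0.6,0,0,-20.5,155,-13,90,0.6,0,0,-20.5,155,-13,90,0.6]
}}

```text
time: 11.4
tool_pos: [0.6276, -0.1293, 0.0624]
ee_rot: [3.14, -0.003, 0.317]
wrist_force: [-0.4, 0.2, -0.5]
width: 0.0378
finger_force: 30.0
```

Emit:
{"fn": "arm_command", "kwargs": {
  "targets": [0,0,0,0,0,0,0.6,0,0,0,0,0,0,0.6]
}}

```text
time: 11.6
tool_pos: [0.6262, -0.1289, 0.0601]
ee_rot: [-3.141, 0.001, 0.317]
wrist_force: [0.3, -0.5, -0.3]
width: 0.0379
finger_force: 30.0
```

```bash
python3 w.py
```

```text
[-0.27 -0.57 -1.05  0.06 -1.05  0.03 -0.87 -1.66 -0.83 -1.2   0.08 -0.27] [ 0.19  0.02 -0.63] [ 1.0000e-03 -4.3659e+01 -2.9704e+01  5.5000e-02 -5.0000e-02 -0.0000e+00] [0.001 0.108 0.081 0.    0.002 0.   ] 0.03770030321297539 [ 0.62648452 -0.12897162  0.06036725]
```

Emit:
{"fn": "arm_command", "kwargs": {
  "targets": [0,0,0,0,0,10,0.6,0,0,0,0,0,17,0.6,0,0,0,0,0,20,0.6,0,0,0,0,0,20,0.6,0,0,0,0,0,20,-1,0,0,0,0,0,20,-1,0,0,0,0,0,20,-1,0,0,0,0,0,20,-1,0,0,0,0,0,20,-1,0,0,0,0,0,-20,-1,0,0,0,0,0,-60,-1,0,0,0,0,0,-90,-1,0,0,0,0,0,-90,-1]
}}

```text
time: 13.5
tool_pos: [0.6297, -0.1299, 0.1573]
ee_rot: [3.135, -0.01, 0.317]
wrist_force: [-0.3, 0.3, -0.5]
width: 0.0939
finger_force: 0.0
```

Emit:
{"fn": "arm_command", "kwargs": {
  "targets": [0,0,36,-46,123,0,-1,0,0,36,-46,123,0,-1,0,0,36,-46,123,0,-1,0,0,36,-46,123,0,-1,0,0,36,-46,123,0,-1,0,0,36,-46,123,40,-1,0,0,36,-46,123,75,-1,0,0,36,-46,123,110,-1,0,0,36,-46,123,110,-1,0,0,36,-46,123,110,0.6,0,0,36,-46,123,110,0.6,0,0,36,-46,123,110,0.6,0,0,36,-46,123,110,0.6,0,0,36,-46,123,110,0.6,0,0,36,-46,123,110,0.6,0,0,36,-46,123,110,0.6,0,0,36,-46,123,110,0.6,0,0,36,-46,123,105,0.6,0,0,36,-46,123,95,0.6,0,0,36,-46,123,90,0.6]
}}

```text
time: 15.5
tool_pos: [0.6215, -0.2604, 0.0616]
ee_rot: [3.141, -0.001, -0.311]
wrist_force: [-0.6, 0.1, -0.8]
width: 0.0379
finger_force: 30.0
```

Emit:
{"fn": "arm_command", "kwargs": {
  "targets": [0,0,0,0,0,0,0.6,0,0,0,0,0,0,0.6]
}}

```text
time: 15.7
tool_pos: [0.6213, -0.2603, 0.0608]
ee_rot: [3.141, -0.001, -0.312]
wrist_force: [0.4, -0.2, -2.2]
width: 0.038
finger_force: 30.0
```

```bash
python3 w.py
python3 - <<'E'
from h import *
rows(np.array([621,-260,60]),down(-18.),[((621,-260,115),down(-18.)),((534,-402,115),down(9.8)),((534,-402,45),down(9.8)),((534,-402,150),down(9.8))])
E
```

```text
[-2.15 -2.07 -0.48 -2.   -1.6  -0.99 -2.35 -2.42 -1.8  -1.37 -1.56 -1.76] [ 0.1   0.1  -1.71] [ 1.0000e-03 -4.7794e+01 -3.0623e+01  2.7000e-02 -7.1000e-02  0.0000e+00] [0.001 0.175 0.144 0.    0.007 0.   ] 0.03782617407126415 [ 0.62107616 -0.26019247  0.06033866]
[0.0, 0.0, 0.0] [0.0, 0.0, -55.0] n>=1.1
[-0.0, 0.0, -27.8] [-39.0, 162.0, -55.0] n>=3.2
[-0.0, 0.0, -27.8] [-39.0, 162.0, 15.0] n>=3.2
[-0.0, 0.0, -27.8] [-39.0, 162.0, -90.0] n>=3.2
```

Box 2 presses with 1.7 N, so it holds the slides. I'll carry it to the tray.

Emit:
{"fn": "arm_command", "kwargs": {
  "targets": [0,0,0,0,0,-25,0.6,0,0,0,0,0,-55,0.6,0,0,-5,-7,30,-55,0.6,0,0,-10,-15,60,-55,0.6,0,0,-16,-23,95,-55,0.6,0,0,-22,-31,130,-55,0.6,0,0,-27.8,-39,162,-55,0.6,0,0,-27.8,-39,162,-55,0.6,0,0,-27.8,-39,162,-30,0.6,0,0,-27.8,-39,162,-5,0.6,0,0,-27.8,-39,162,8,0.6,0,0,-27.8,-39,162,13,0.6,0,0,-27.8,-39,162,15,0.6,0,0,-27.8,-39,162,15,0.6,0,0,-27.8,-39,162,15,0.6]
}}

```text
time: 17.8
tool_pos: [0.5352, -0.403, 0.0471]
ee_rot: [3.139, -0.002, 0.174]
wrist_force: [-0.7, -0.4, -1.9]
width: 0.0378
finger_force: 30.0
```

Emit:
{"fn": "arm_command", "kwargs": {
  "targets": [0,0,0,0,0,0,-1,0,0,0,0,0,0,-1,0,0,0,0,0,0,-1,0,0,0,0,0,0,-1,0,0,0,0,0,0,-1,0,0,0,0,0,-40,-1,0,0,0,0,0,-80,-1,0,0,0,0,0,-125,-1,0,0,0,0,0,-125,-1,0,0,0,0,0,-125,-1]
}}

```text
time: 18.8
tool_pos: [0.535, -0.4031, 0.1726]
ee_rot: [3.138, -0.003, 0.174]
wrist_force: [0.1, -0.3, 0.2]
width: 0.0939
finger_force: 0.0
```

Run:
```python
from h import *
from bench import robot
s=robot.snapshot("top");P=cloud(s)
m=(P[...,0]>.2)&(P[...,0]<.85)&(abs(P[...,1])<.65)
for n,lo,hi in(("box",.085,.103),("jar",.044,.056)):
    print(n)
    for b in blobs(P,m,lo,hi,50): print(*b)
o=robot.get_obs(); print(o["joint_positions"],o["tool_pos"],o["ee_rot"])
# jars: centre, axis; pegs order: near one first
J=[((500,89),2.4,(644,19)),((497,246),26.8,(654,137)),((496,383),28.7,(663,257))]
p,r=np.array([534,-402,170]),down(9.8)
for c,a,g in J:
    u=np.array([np.cos(np.radians(a)),np.sin(np.radians(a)),0])
    R1=tilt(a); d=R1.apply([0,0,1]); print("jar",c)
    pin=np.array([*c,30])-5*u           # pinch 40mm from foot
    tcp=pin+19*d
    rows(p,r,[(tcp-[0,0,-0]-d*0+[0,0,120],R1),(tcp,R1)])
    # inverted, keep azimuth; pinch height above rack: 12+90-40=62; offset 3.5 toward robot
    pp=np.array([*g,62])-3.5*u; q=pp+19*d; R2=tilt(a,45,True)
    print(" to peg from grasp:"); rows(tcp,R1,[(tcp+[0,0,130],R1),(tcp+[0,0,130],R2),(q+[0,0,90],R2),(q,R2)])
    p,r=q+[0,0,120],R2
```

```text
box
(np.float64(556.578423566879), np.float64(218.91918789808918)) [ 759. -212.] [76. 76.] 44.1 0.0924 157
(np.float64(510.8504398826979), np.float64(291.9400659824047)) [ 625. -129.] [66. 40.] 18.4 0.0935 341
(np.float64(662.6845472440945), np.float64(342.80265748031496)) [ 536. -399.] [68. 35.] 3.9 0.097 254
(np.float64(168.6931818181818), np.float64(362.4431818181818)) [496. 479.] [55. 16.] 4.6 0.094 55
(np.float64(515.7210195530726), np.float64(379.18121508379886)) [ 470. -136.] [39. 66.] 88.3 0.0934 358
(np.float64(581.7350618131868), np.float64(391.2173763736264)) [ 450. -252.] [40. 67.] 77.6 0.0933 364
jar
(np.float64(450.1324152542373), np.float64(237.1822033898305)) [735. -24.] [32. 29.] 64.5 0.0505 59
(np.float64(229.70105748373103), np.float64(362.29324837310196)) [496. 383.] [90. 44.] 28.9 0.0489 461
(np.float64(304.2064683406113), np.float64(362.2646015283843)) [497. 246.] [89. 45.] 27.1 0.0488 458
(np.float64(388.5601441241685), np.float64(361.81055986696236)) [500.  89.] [90. 43.] 2.4 0.0489 451
[-7.30208063e-01  3.57094978e-01  1.05124057e+00 -2.82518911e-05
  1.73354
[... 360 characters left out ...]
6.0, 14.0] n>=21.0
[-0.0, -0.0, 180.0] [123.0, 76.0, 78.0] n>=21.0
jar (497, 246)
[0.0, 24.6, 160.9] [121.0, 236.0, -76.0] n>=19.0
[0.0, 24.6, 160.9] [206.0, 236.0, 9.0] n>=19.0
 to peg from grasp:
[0.0, 0.0, 0.0] [92.0, 0.0, -92.0] n>=1.8
[-0.0, -0.0, 180.0] [92.0, 0.0, -92.0] n>=21.0
[-0.0, -0.0, 180.0] [152.0, 168.0, -21.0] n>=21.0
[-0.0, -0.0, 180.0] [88.0, 168.0, 43.0] n>=21.0
jar (496, 383)
[0.0, 2.1, 178.6] [45.0, 291.0, 0.0] n>=20.8
[0.0, 2.1, 178.6] [130.0, 291.0, 85.0] n>=20.8
 to peg from grasp:
[0.0, 0.0, 0.0] [92.0, -0.0, -92.0] n>=1.8
[-0.0, -0.0, 180.0] [92.0, -0.0, -92.0] n>=21.0
[-0.0, -0.0, 180.0] [148.0, 191.0, -24.0] n>=21.0
[-0.0, -0.0, 180.0] [84.0, 191.0, 39.0] n>=21.0
```

Emit:
{"fn": "arm_command", "kwargs": {
  "targets": [-2.9,44.9,7,58,-489,33,-1,-2.9,44.9,7,58,-489,33,-1,-2.9,44.9,7,58,-489,33,-1,-2.9,44.9,7,58,-489,33,-1,-2.9,44.9,7,58,-489,33,-1,-2.9,44.9,7,58,-489,33,-1,-2.9,44.9,7,58,-489,33,-1,-2.9,44.9,7,58,-489,33,-1,-2.9,44.9,7,58,-489,33,-1,-2.9,44.9,7,58,-489,33,-1,-2.9,44.9,7,58,-489,33,-1,-2.9,44.9,7,58,-489,33,-1,-2.9,44.9,7,58,-489,70,-1,-2.9,44.9,7,58,-489,105,-1,-2.9,44.9,7,58,-489,130,-1,-2.9,44.9,7,58,-489,145,-1,-2.9,44.9,7,58,-489,153,-1,-2.9,44.9,7,58,-489,153,-1,-2.9,44.9,7,58,-489,153,-1]
}}

```text
time: 20.75
tool_pos: [0.5074, 0.0885, 0.0178]
ee_rot: [3.141, -0.785, 0.044]
wrist_force: [-0.5, -0.2, 0.6]
width: 0.0937
finger_force: 0.0
```

Run:
```python
from h import *
from bench import robot
o=robot.get_obs(); print(o["joint_positions"],o["tool_pos"],o["ee_rot"],o["wrist_force"])
s=robot.snapshot("scene"); c=s["color"][120:312,150:406,::-1]
cv2.imwrite("pics/g1.png",cv2.resize(c,(768,576)))
print(tilt(2.4).as_euler("xyz"))
```

```text
[ 0.0843215  -0.44220563  2.36886994 -0.06938116  0.43096266  1.662544  ] [0.50740018 0.08850643 0.01781204] [ 3.14130314 -0.78529897  0.04375923] [-0.50550264 -0.20135296  0.62419646]
[ 3.14159265 -0.78539816  0.0418879 ]
```

View pics/g1.png

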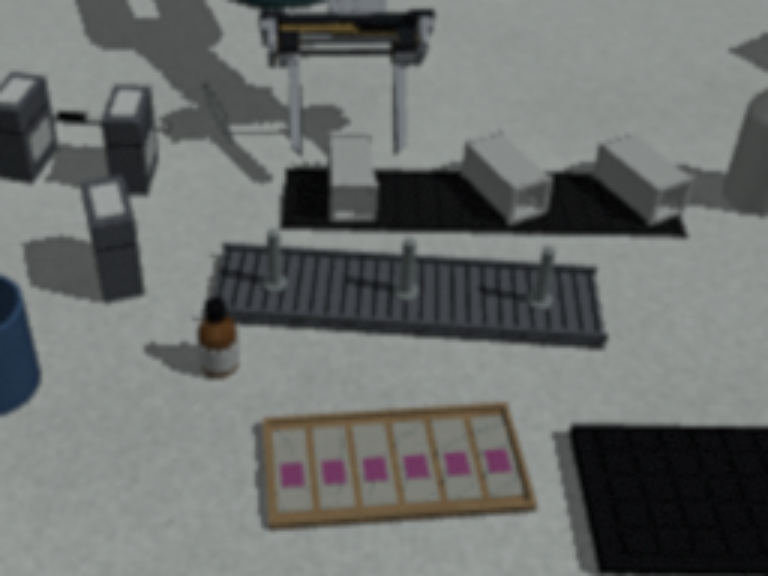

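The crop shows the fingertips at about (297,148) and (402,150), either side of jar C but nearer its foot than I expected. I'll project the TCP into the image to check.

Run:
```python
from h import *
from bench import robot
o=robot.get_obs(); p=o["tool_pos"]; r=R.from_euler("xyz",o["ee_rot"])
s=robot.snapshot("scene"); T=s["T"]
for n,w in [("tcp",p),("f+",p+r.apply([0,.05,0])),("f-",p+r.apply([0,-.05,0])),("jarfoot",np.array([.455,.087,.049])),("jarmouth",np.array([.545,.09,.049])),("peg",np.array([.644,.019,.074]))]:
    c=T[:3,:3].T@(w-T[:3,3]); u=s["fx"]*c[0]/c[2]+s["cx"]; v=s["fy"]*c[1]/c[2]+s["cy"]
    print(n,((u-150)*3,(v-120)*3), c[2], s["range_z"][int(v)-2:int(v)+3,int(u)].round(3))
P=cloud(s)
for x,y in [(297,145),(402,147),(350,140),(355,185),(297,120)]: print((x,y),P[120+y//3,150+x//3].round(3))
```

```text
tcp (np.float64(347.6456145050806), np.float64(185.39240659883808)) 1.0664573103425277 [1.036 1.028 1.02  1.018 1.082]
f+ (np.float64(298.2472238060394), np.float64(186.18823842259462)) 1.065310828850079 [1.099 1.092 1.09  1.089 1.082]
f- (np.float64(396.9379090266327), np.float64(184.5982840355094)) 1.0676037918349766 [1.1   1.101 1.094 1.09  1.087]
jarfoot (np.float64(346.05813573371717), np.float64(130.68036073049905)) 1.0877815404531463 [1.186 1.184 1.178 1.09  1.088]
jarmouth (np.float64(350.1636293496228), np.float64(184.19752902430008)) 1.0184102467965361 [1.034 1.027 1.019 1.02  1.08 ]
peg (np.float64(271.7077305724663), np.float64(229.91039037089112)) 0.9269844796659644 [1.048 1.047 1.044 0.928 0.924]
(297, 145) [0.485 0.037 0.053]
(402, 147) [0.415 0.15  0.   ]
(350, 140) [0.467 0.089 0.048]
(355, 185) [0.543 0.094 0.049]
(297, 120) [0.469 0.037 0.072]
```

Run:
```python
from h import *
from bench import robot
s=robot.snapshot("scene"); P=cloud(s)
for x in (295,300,398,403):
    print(x,[ (v,*(P[v,150+x//3]*1000).round(0).astype(int)) for v in range(150,186,3)])
q=robot.snapshot("wrist"); cv2.imwrite("pics/w1.png",cv2.resize(q["color"][:,:,::-1],(768,576)))
```

```text
295 [(150, np.int64(449), np.int64(33), np.int64(94)), (153, np.int64(456), np.int64(34), np.int64(88)), (156, np.int64(461), np.int64(34), np.int64(80)), (159, np.int64(466), np.int64(34), np.int64(73)), (162, np.int64(473), np.int64(34), np.int64(67)), (165, np.int64(482), np.int64(34), np.int64(62)), (168, np.int64(487), np.int64(34), np.int64(55)), (171, np.int64(428), np.int64(32), np.int64(0)), (174, np.int64(440), np.int64(32), np.int64(-3)), (177, np.int64(468), np.int64(33), np.int64(6)), (180, np.int64(476), np.int64(33), np.int64(0)), (183, np.int64(497), np.int64(34), np.int64(5))]
300 [(150, np.int64(447), np.int64(39), np.int64(93)), (153, np.int64(453), np.int64(40), np.int64(86)), (156, np.int64(460), np.int64(40), np.int64(80)), (159, np.int64(465), np.int64(40), np.int64(72)), (162, np.int64(470), np.int64(40), np.int64(65)), (165, np.int64(482), np.int64(40), np.int64(62)), (168, np.int64(486), np.int64(40), np.int64(54)), (171, np.int64(486), np.int64(40), np.int64(43)), (174, np.int64(446), np.int64(39), np.int64(1)), (177, np.int64(463), np.int64(39), np.int64(2
[... 628 characters left out ...]
64(477), np.int64(140), np.int64(2)), (183, np.int64(495), np.int64(139), np.int64(5))]
403 [(150, np.int64(448), np.int64(142), np.int64(94)), (153, np.int64(451), np.int64(143), np.int64(86)), (156, np.int64(457), np.int64(143), np.int64(79)), (159, np.int64(463), np.int64(143), np.int64(72)), (162, np.int64(470), np.int64(143), np.int64(66)), (165, np.int64(474), np.int64(143), np.int64(58)), (168, np.int64(483), np.int64(143), np.int64(53)), (171, np.int64(424), np.int64(149), np.int64(-1)), (174, np.int64(442), np.int64(148), np.int64(0)), (177, np.int64(464), np.int64(147), np.int64(5)), (180, np.int64(478), np.int64(146), np.int64(3)), (183, np.int64(493), np.int64(145), np.int64(3))]
```

View pics/w1.png

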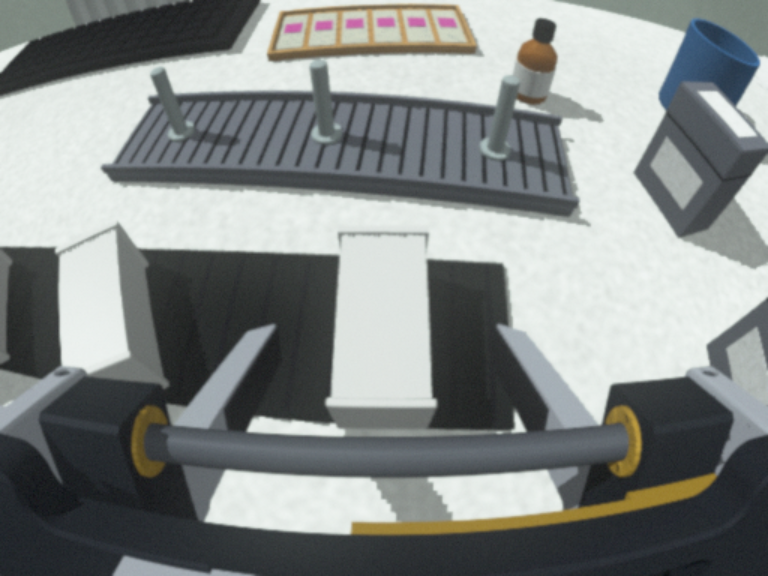

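The wrist view shows the fingers on either side of jar C (rim at row 235, foot at row 405). Depth puts the open fingertips about 38 mm short of the reported TCP. The tips may move forward as the fingers close, so I'll partly close them and check.

Emit:
{"fn": "arm_command", "kwargs": {
  "targets": [0,0,0,0,0,0,-0.2,0,0,0,0,0,0,-0.2,0,0,0,0,0,0,-0.2,0,0,0,0,0,0,-0.2,0,0,0,0,0,0,-0.2]
}}

```text
time: 21.45
tool_pos: [0.5069, 0.0893, 0.0174]
ee_rot: [3.141, -0.785, 0.045]
wrist_force: [1.1, 0.2, -0.3]
width: 0.0584
finger_force: 0.0
```

Run:
```python
from h import *
from bench import robot
print(robot.get_obs()["width"])
s=robot.snapshot("scene"); P=cloud(s)
for u in range(253,284,3):
    print(u,[ (v,*(P[v,u]*1000).round(0).astype(int).tolist()) for v in range(156,186,3)])
```

```text
0.05835193594729353
253 [(156, 456, 49, 77), (159, 467, 49, 74), (162, 471, 49, 66), (165, 480, 49, 61), (168, 487, 49, 55), (171, 426, 48, -1), (174, 443, 49, 0), (177, 464, 49, 3), (180, 478, 49, 2), (183, 497, 49, 5)]
256 [(156, 460, 58, 80), (159, 465, 58, 73), (162, 469, 58, 64), (165, 477, 58, 59), (168, 482, 58, 51), (171, 485, 58, 42), (174, 442, 58, -1), (177, 466, 58, 5), (180, 477, 59, 2), (183, 499, 59, 7)]
259 [(156, 335, 68, -3), (159, 355, 68, -2), (162, 380, 68, 2), (165, 456, 67, 44), (168, 461, 67, 36), (171, 459, 68, 23), (174, 459, 68, 11), (177, 467, 68, 5), (180, 481, 68, 5), (183, 496, 68, 4)]
262 [(156, 339, 78, -1), (159, 357, 78, -1), (162, 375, 78, -1), (165, 455, 77, 43), (168, 477, 77, 47), (171, 490, 77, 46), (174, 507, 76, 47), (177, 522, 76, 47), (180, 535, 76, 46), (183, 499, 77, 7)]
265 [(156, 340, 88, 0), (159, 359, 88, 1), (162, 373, 88, -2), (165, 459, 86, 46), (168, 475, 86, 46), (171, 492, 86, 47), (174, 506, 85, 47), (177, 522, 85, 47), (180, 537, 85, 48), (183, 500, 86, 8)]
268 [(156, 341, 98, 1), (159, 357, 98, 0), (162, 376, 98, 1), (165, 45
[... 483 characters left out ...]
6, 0), (177, 516, 112, 43), (180, 540, 111, 51), (183, 544, 111, 43)]
277 [(156, 460, 121, 81), (159, 464, 122, 72), (162, 470, 122, 66), (165, 476, 122, 59), (168, 485, 122, 54), (171, 426, 126, 0), (174, 441, 126, -1), (177, 464, 125, 4), (180, 1350, 63, 674), (183, 494, 124, 4)]
280 [(156, 337, 140, -1), (159, 357, 139, 0), (162, 369, 139, -4), (165, 392, 137, 0), (168, 411, 137, 1), (171, 426, 136, 0), (174, 440, 136, -2), (177, 461, 134, 2), (180, 478, 134, 3), (183, 495, 133, 4)]
283 [(156, 337, 150, -1), (159, 357, 149, 0), (162, 372, 148, -2), (165, 389, 148, -2), (168, 406, 147, -2), (171, 424, 146, -1), (174, 443, 145, 0), (177, 462, 144, 3), (180, 477, 143, 2), (183, 493, 142, 3)]
```

Run:
```python
from h import *
from bench import robot
print(robot.pinch_z)
s=robot.snapshot("wrist"); z=s["range_z"]; v,u=np.indices(z.shape)
x=u-s["cx"];y=v-s["cy"];r=np.hypot(x,y);th=r/s["fx"]
k=np.tan(th)/np.maximum(r,1e-6)
C=np.stack([x*k*z,y*k*z,z],-1); T=s["T_tool_cam"]; Q=C@T[:3,:3].T+T[:3,3]
f=(abs(abs(Q[...,1])-.034)<.008)&(abs(Q[...,0])<.015)&(Q[...,2]>-.12)&(th<1.3)
q=Q[f]; print(len(q),np.histogram(q[:,2]*1000,bins=range(-120,60,10)))
o=robot.get_obs();rr=R.from_euler("xyz",o["ee_rot"])
W=rr.apply(Q.reshape(-1,3)).reshape(Q.shape)+o["tool_pos"]
for px in [(385,330),(385,280),(385,140)]: print(px,(W[int(px[1]/1.5),int(px[0]/1.5)]*1000).round(0))
print(T.round(3))
cv2.imwrite("pics/w2.png",cv2.resize(s["color"][170:330,100:412,::-1],(780,400)))
```

```text
0.0188
6240 (array([552, 863, 784, 692, 572, 495, 392, 333, 104,   0,   0,   0, 200,
       554, 524, 175,   0]), array([-120, -110, -100,  -90,  -80,  -70,  -60,  -50,  -40,  -30,  -20,
        -10,    0,   10,   20,   30,   40,   50]))
(385, 330) [486.  90.  47.]
(385, 280) [512.  91.  46.]
(385, 140) [645.  97.  12.]
[[ 0.001 -0.965 -0.261  0.075]
 [ 1.     0.001 -0.    -0.001]
 [ 0.001 -0.261  0.965 -0.214]
 [ 0.     0.     0.     1.   ]]
```

View pics/w2.png

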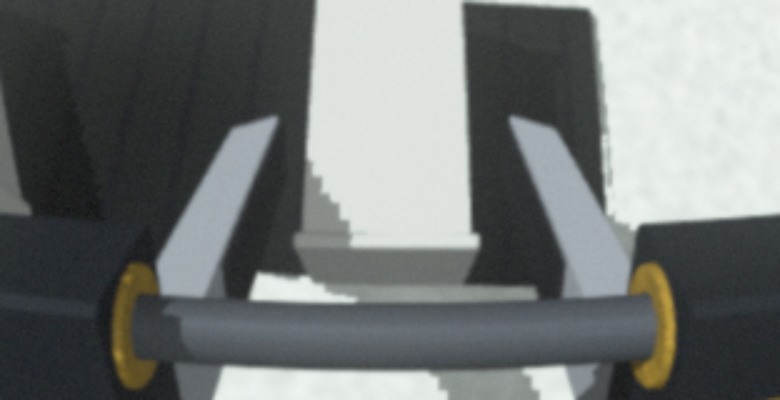

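The picture shows the fingers ending at about (275,120) and (512,120), roughly 36 mm short of the TCP. Closing gently here will show where they really touch.

Emit:
{"fn": "arm_command", "kwargs": {
  "targets": [0,0,0,0,0,0,0.2,0,0,0,0,0,0,0.2,0,0,0,0,0,0,0.2,0,0,0,0,0,0,0.2,0,0,0,0,0,0,0.2,0,0,0,0,0,0,0.2]
}}

```text
time: 22.15
tool_pos: [0.5069, 0.0892, 0.0173]
ee_rot: [3.141, -0.785, 0.045]
wrist_force: [0.9, 0.6, 0.0]
width: 0.0405
finger_force: 30.0
```

Run:
```python
from h import *
from bench import robot
o=robot.get_obs();print(o["width"],o["finger_force"],o["wrist_force"])
s=robot.snapshot("wrist")
cv2.imwrite("pics/w3.png",cv2.resize(s["color"][170:330,100:412,::-1],(780,400)))
```

```text
0.04048514486454866 29.996426850557327 [0.87923004 0.59604454 0.04596878]
```

View pics/w3.png

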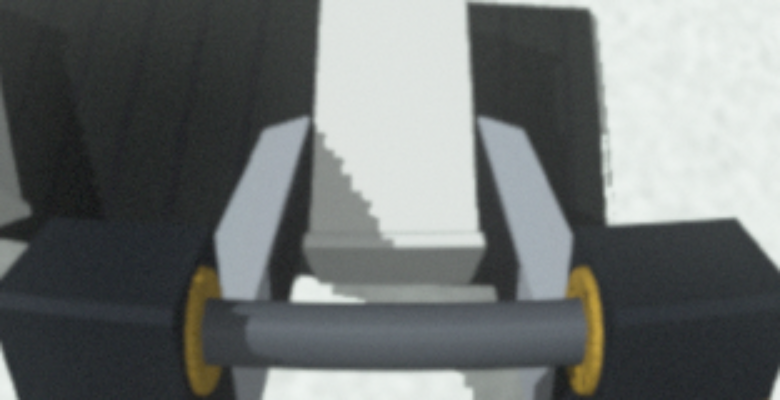

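The fingers hold the body at 40.5 mm with 30 N. I'll lift and look.

Emit:
{"fn": "arm_command", "kwargs": {
  "targets": [0,0,0,4,0,-4,0.2,0,0,0,12,0,-12,0.2,0,0,0,30,0,-30,0.2,0,0,0,60,0,-60,0.2,0,0,0,92,0,-92,0.2,0,0,0,92,0,-92,0.2,0,0,0,92,0,-92,0.2]
}}

```text
time: 22.9
tool_pos: [0.5075, 0.0893, 0.1496]
ee_rot: [-3.142, -0.788, 0.045]
wrist_force: [-0.1, 0.2, -0.8]
width: 0.0405
finger_force: 30.0
```

Run:
```python
from h import *
from bench import robot
o=robot.get_obs();print(o["width"],o["finger_force"],o["joint_positions"])
s=robot.snapshot("scene"); P=cloud(s)
cv2.imwrite("pics/s3.png",cv2.resize(s["color"][90:282,130:386,::-1],(768,576)))
for u in (258,264,270): print([(v,*(P[v,u]*1000).round(0).astype(int).tolist()) for v in range(130,180,3)])
```

```text
0.04050298514916994 29.997035264968872 [ 0.08598315 -0.61605008  2.18152935 -0.04106975  0.78940519  1.62883757]
[(130, 487, 63, 184), (133, 476, 63, 168), (136, 205, 63, -1), (139, 228, 63, 0), (142, 250, 64, 1), (145, 269, 64, 0), (148, 285, 64, -3), (151, 307, 64, -1), (154, 326, 64, -1), (157, 345, 64, -1), (160, 362, 64, -1), (163, 382, 64, 0), (166, 399, 64, 0), (169, 415, 65, -1), (172, 432, 65, 0), (175, 450, 65, 1), (178, 471, 65, 5)]
[(130, 475, 80, 178), (133, 495, 80, 180), (136, 509, 80, 179), (139, 523, 80, 178), (142, 542, 79, 180), (145, 496, 81, 141), (148, 511, 80, 141), (151, 525, 80, 140), (154, 541, 80, 141), (157, 344, 85, -1), (160, 363, 85, -1), (163, 378, 84, -3), (166, 400, 84, 1), (169, 416, 84, 0), (172, 433, 84, 1), (175, 445, 84, -2), (178, 471, 84, 5)]
[(130, 474, 97, 178), (133, 495, 96, 180), (136, 509, 96, 179), (139, 523, 96, 178), (142, 542, 95, 180), (145, 495, 98, 141), (148, 510, 97, 141), (151, 525, 97, 141), (154, 538, 97, 139), (157, 345, 105, 0), (160, 363, 105, -1), (163, 380, 105, -1), (166, 396, 104, -2), (169, 415, 104, -1), (172, 434, 103, 2), (175, 447, 103, -1), (178, 468, 103, 3)]
```

View pics/s3.png

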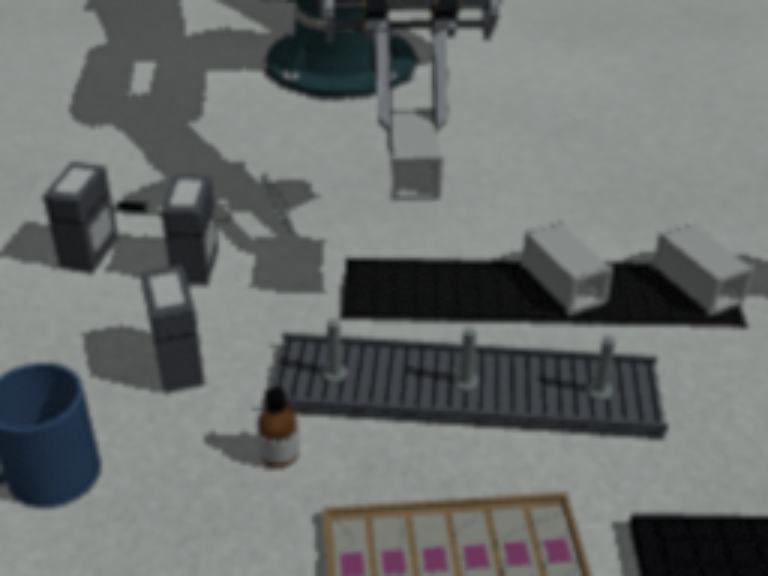

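The crop shows jar C level in the gripper (mouth at about (415,180)), and the other two jars still on the mat. Next I'll spin it 180° and work out the approach to the peg.

Emit:
{"fn": "arm_command", "kwargs": {
  "targets": [0,0,-90,0,0,0,0.2,0,0,-90,0,0,0,0.2,0,0,-90,0,0,0,0.2,0,0,-90,0,0,0,0.2,0,0,-90,0,0,0,0.2,0,0,-90,0,0,0,0.2,0,0,-90,0,0,0,0.2,0,0,-90,0,0,0,0.2,0,0,-90,0,0,0,0.2,0,0,-90,0,0,0,0.2,0,0,-179,0,0,0,0.2,0,0,-179,0,0,0,0.2,0,0,-179,0,0,0,0.2,0,0,-179,0,0,0,0.2,0,0,-179,0,0,0,0.2,0,0,-179,0,0,0,0.2,0,0,-179,0,0,0,0.2,0,0,-179,0,0,0,0.2,0,0,-179,0,0,0,0.2,0,0,-179,0,0,0,0.2]
}}

```text
time: 24.95
tool_pos: [0.5054, 0.0891, 0.1433]
ee_rot: [3.01, 0.77, 2.998]
wrist_force: [0.2, -0.5, -1.1]
width: 0.0408
finger_force: 30.0
```

Emit:
{"fn": "arm_command", "kwargs": {
  "targets": [0,0,-1,0,0,0,0.2,0,0,-1,0,0,0,0.2,0,0,-1,0,0,0,0.2]
}}

```text
time: 25.25
tool_pos: [0.5065, 0.0892, 0.146]
ee_rot: [3.017, 0.775, 3.01]
wrist_force: [0.3, 0.6, -1.2]
width: 0.0406
finger_force: 30.0
```

```bash
cat > place.py <<'E'
from h import *
from bench import robot
import sys
gx,gy,a,s,e,zup=map(float,sys.argv[1:])
o=robot.get_obs();p=o["tool_pos"]*1000;r=R.from_euler("xyz",o["ee_rot"]);print(p.round(1),o["ee_rot"],o["joint_positions"].round(2),o["width"])
u=np.array([np.cos(np.radians(a)),np.sin(np.radians(a)),0]);R2=tilt(a,45,True);d=R2.apply([0,0,1])
q=np.array([gx,gy,102-s])-e*u+19*d
rows(p,r,[(q+[0,0,zup],R2),(q+[0,0,40],R2),(q+[0,0,2],R2),(q+[0,0,1]-90*d,R2)])
E
python3 place.py 644 19 2.4 38.5 4 95
```

```text
[506.5  89.2 146. ] [3.01739549 0.77484556 3.00955524] [ 0.09 -0.61  2.18 -0.04  0.79 -1.39] 0.04055480458809558
[0.1, -0.2, -7.1] [-110.0, -63.0, 102.0] n>=2.2
[0.1, -0.2, -7.1] [-71.0, -68.0, 141.0] n>=2.8
[0.1, -0.2, -7.1] [-45.0, -71.0, 168.0] n>=3.4
[0.1, -0.2, -7.1] [-44.0, -71.0, 79.0] n>=1.6
```

Emit:
{"fn": "arm_command", "kwargs": {
  "targets": [0,0,-7,-40,-23,37,0.2,0,0,-7,-75,-43,70,0.2,0,0,-7,-110,-63,102,0.2,0,0,-7,-110,-63,102,0.2,0,0,-7,-110,-63,102,0.2,0,0,-7,-110,-63,102,0.2,0,0,-7,-110,-63,102,0.2]
}}

```text
time: 25.95
tool_pos: [0.653, 0.0203, 0.1464]
ee_rot: [3.139, 0.784, -3.099]
wrist_force: [-1.2, -0.4, -0.3]
width: 0.0407
finger_force: 30.0
```

```bash
python3 place.py 644 19 2.4 38.5 4 95;  python3 - <<'E'
from h import *
from bench import robot
s=robot.snapshot("top"); P=cloud(s)
m=(P[...,0]>.2)&(P[...,0]<.85)&(abs(P[...,1])<.65)
for b in blobs(P,m,.16,.25,20): print(*b)
for b in blobs(P,m,.044,.056,200): print(*b)
s=robot.snapshot("scene")
cv2.imwrite("pics/s4.png",cv2.resize(s["color"][90:282,130:386,::-1],(768,576)))
E
```

```text
[653.   20.3 146.4] [ 3.13907651  0.78389909 -3.09949347] [-0.13 -0.23  1.94  0.2   0.66 -1.85] 0.040708625968408636
[0.2, -0.1, 0.0] [1.0, -1.0, 1.0] n>=0.0
[0.2, -0.1, 0.0] [40.0, -1.0, 40.0] n>=0.8
[0.2, -0.1, 0.0] [66.0, -1.0, 67.0] n>=1.3
[0.2, -0.1, 0.0] [67.0, -1.0, -22.0] n>=1.3
(np.float64(431.46615612648225), np.float64(280.5150691699605)) [622.  18.] [89. 64.] 3.4 0.2 506
(np.float64(402.375), np.float64(340.375)) [530.  64.] [11. 17.] 18.9 0.2378 25
(np.float64(134.20673076923077), np.float64(363.28125)) [493. 505.] [28. 30.] 1.6 0.1715 130
(np.float64(229.57613390928725), np.float64(362.29751619870405)) [496. 384.] [90. 45.] 28.0 0.0489 463
(np.float64(304.23233695652175), np.float64(362.3335597826087)) [497. 245.] [89. 44.] 26.9 0.0487 460
```

View pics/s4.png

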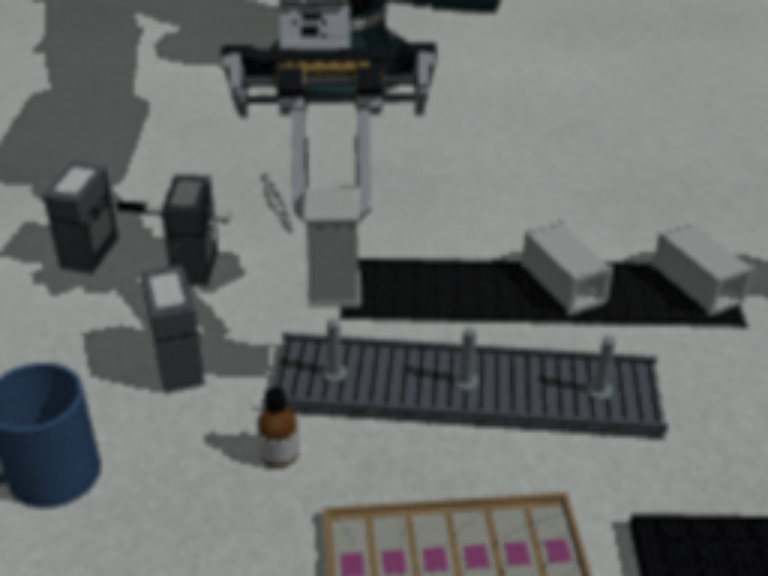

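The crop shows jar C upright and inverted (foot at about (333,203)), and the foot's far edge in depth puts its centre at x=644, over the peg. I'll lower it.

Emit:
{"fn": "arm_command", "kwargs": {
  "targets": [0,0,0,20,0,20,0.2,0,0,0,40,0,40,0.2,0,0,0,52,0,52,0.2,0,0,0,60,0,60,0.2,0,0,0,64,0,65,0.2,0,0,0,66,0,67,0.2,0,0,0,66,0,67,0.2]
}}

```text
time: 26.75
tool_pos: [0.6552, 0.0199, 0.0537]
ee_rot: [3.14, 0.786, -3.099]
wrist_force: [-0.1, -0.2, -0.6]
width: 0.0409
finger_force: 30.0
```

Run:
```python
from h import *
from bench import robot
s=robot.snapshot("scene"); P=cloud(s); m=(P[...,0]>.55)&(P[...,0]<.75)&(abs(P[...,1]-.02)<.1)
for b in blobs(P,m,.096,.112,20): print(*b)
print(robot.get_obs()["tool_pos"])
```

```text
(np.float64(376.2685643564356), np.float64(292.5948844884488)) [639.  20.] [63. 64.] 0.3 0.1048 303
[0.65544834 0.01977558 0.05421054]
```

Emit:
{"fn": "arm_command", "kwargs": {
  "targets": [0,0,0,1,0,1,0.2,0,0,0,2,0,2,0.2,0,0,0,2,0,2,0.2,0,0,0,2,0,2,-1,0,0,0,2,0,2,-1,0,0,0,2,0,2,-1,0,0,0,2,0,2,-1,0,0,0,2,0,2,-1,0,0,0,2,0,2,-1,0,0,0,2,0,-20,-1,0,0,0,2,0,-60,-1,0,0,0,2,0,-100,-1,0,0,0,-40,0,-142,-1,0,0,0,-40,0,-142,-1]
}}

```text
time: 28.2
tool_pos: [0.5854, 0.0158, 0.1908]
ee_rot: [-3.14, 0.798, -3.098]
wrist_force: [0.4, -0.5, 1.6]
width: 0.094
finger_force: 0.0
```

```bash
cat > look.py <<'E'
from h import *
from bench import robot
import sys
cx,cy,a=map(float,sys.argv[1:])
s=robot.snapshot("top"); P=cloud(s)
m=(P[...,0]>.2)&(P[...,0]<.72)&(abs(P[...,1])<.65)
for lo,hi in((.044,.056),(.096,.112)):
    for b in blobs(P,m,lo,hi,80): print(*b)
o=robot.get_obs();p=o["tool_pos"]*1000;r=R.from_euler("xyz",o["ee_rot"]);print(p.round(1),o["joint_positions"].round(2))
u=np.array([np.cos(np.radians(a)),np.sin(np.radians(a)),0]);R1=tilt(a);d=R1.apply([0,0,1])
tcp=np.array([cx,cy,30])-7*u+19*d
rows(p,r,[(tcp+[0,0,130],R1),(tcp+[0,0,130]-20*u,tilt(a)),(tcp,R1)])
print("from above:"); rows(tcp+[0,0,130],R1,[(tcp,R1)])
E
python3 look.py 497 246 26.9
```

```text
(np.float64(229.54853579175705), np.float64(362.44238069414314)) [497. 383.] [91. 45.] 28.0 0.049 461
(np.float64(304.25423034934494), np.float64(362.3805949781659)) [497. 245.] [89. 44.] 26.8 0.0489 458
(np.float64(428.76201923076917), np.float64(279.11057692307696)) [645.  18.] [46. 42.] 0.3 0.1036 260
(np.float64(668.125), np.float64(343.2313829787234)) [ 537. -403.] [64. 39.] 7.4 0.0979 235
(np.float64(163.08823529411765), np.float64(363.3455882352941)) [494. 487.] [63. 29.] 3.3 0.1065 85
[585.6  15.9 190.4] [-0.17 -0.45  2.01  0.21  0.8  -1.87]
[1.0, 24.9, 161.0] [82.0, 236.0, -22.0] n>=19.0
[1.0, 24.9, 161.0] [95.0, 228.0, -35.0] n>=19.0
[1.0, 24.9, 161.0] [175.0, 237.0, 69.0] n>=19.0
from above:
[0.0, 0.0, 0.0] [-92.0, 0.0, 92.0] n>=1.8
```

Jar C is seated over peg 1: foot top at 103.6 mm, centre (645,18). For jar B I'll grasp in the flipped orientation, so no unwinding spin is needed.

```bash
sed -i 's/R1=tilt(a);/R1=tilt(a,45,F);/; s/cx,cy,a=map(float,sys.argv\[1:\])/cx,cy,a,F=map(float,sys.argv[1:])/; s/,(tcp+\[0,0,130\]-20\*u,tilt(a))//' look.py
sed -i 's/gx,gy,a,s,e,zup=/gx,gy,a,s,e,zup,F=/; s/tilt(a,45,True)/tilt(a,45,F)/' place.py
python3 look.py 497 245.5 26.8 1
```

```text
(np.float64(229.47826673866092), np.float64(362.09165766738664)) [497. 383.] [91. 44.] 28.9 0.0488 463
(np.float64(304.1794265033408), np.float64(362.40952115812917)) [497. 246.] [89. 44.] 26.9 0.0489 449
(np.float64(428.74161877394636), np.float64(279.16068007662835)) [645.  18.] [45. 42.] 0.5 0.1035 261
(np.float64(667.6154045643153), np.float64(342.9525414937759)) [ 537. -403.] [64. 40.] 7.3 0.0979 241
(np.float64(162.78698979591837), np.float64(363.2174744897959)) [494. 489.] [63. 34.] 0.4 0.1078 98
[584.5  16.2 186.5] [-0.17 -0.45  2.02  0.21  0.8  -1.87]
[-17.3, 0.4, -17.1] [79.0, 236.0, -23.0] n>=4.7
[-17.3, 0.4, -17.1] [171.0, 236.0, 68.0] n>=4.7
from above:
[0.0, 0.0, 0.0] [92.0, 0.0, 92.0] n>=1.8
```

Emit:
{"fn": "arm_command", "kwargs": {
  "targets": [-17.3,0.4,-17.1,79,236,-23,-1,-17.3,0.4,-17.1,79,236,-23,-1,-17.3,0.4,-17.1,79,236,-23,-1,-17.3,0.4,-17.1,79,236,-23,-1,-17.3,0.4,-17.1,79,236,-23,-1,-17.3,0.4,-17.1,79,236,-23,-1,-17.3,0.4,-17.1,79,236,-23,-1,-17.3,0.4,-17.1,79,236,-23,-1,-17.3,0.4,-17.1,79,236,-23,-1,-17.3,0.4,-17.1,79,236,-23,-1]
}}

```text
time: 29.3
tool_pos: [0.5017, 0.2469, 0.1424]
ee_rot: [3.134, 0.779, -2.683]
wrist_force: [-0.0, 0.2, -1.3]
width: 0.0943
finger_force: 0.0
```

```bash
python3 look.py 497 245.5 26.8 1
```

```text
(np.float64(229.64025377969764), np.float64(362.2367710583153)) [496. 382.] [90. 44.] 28.5 0.0491 463
(np.float64(304.29945054945057), np.float64(362.3111263736264)) [497. 246.] [89. 45.] 26.6 0.049 455
(np.float64(428.74161877394636), np.float64(279.16068007662835)) [645.  18.] [46. 42.] 0.3 0.1035 261
(np.float64(667.5551470588235), np.float64(343.828781512605)) [ 536. -403.] [65. 39.] 8.6 0.0979 238
(np.float64(164.46691176470588), np.float64(361.39705882352945)) [496. 482.] [60. 22.] 7.2 0.1057 85
[501.6 247.1 142.5] [ 0.25 -0.48  2.12  0.23  0.75 -1.89]
[0.1, -0.4, -0.4] [-4.0, 1.0, -2.0] n>=0.1
[0.1, -0.4, -0.4] [87.0, 0.0, 91.0] n>=1.8
from above:
[0.0, 0.0, 0.0] [92.0, 0.0, 92.0] n>=1.8
```

Emit:
{"fn": "arm_command", "kwargs": {
  "targets": [0,0,0,30,0,33,-1,0,0,0,60,0,63,-1,0,0,0,78,0,82,-1,0,0,0,87,0,91,-1,0,0,0,87,0,91,-1,0,0,0,87,0,91,-1,0,0,0,87,0,91,0.2,0,0,0,87,0,91,0.2,0,0,0,87,0,91,0.2,0,0,0,87,0,91,0.2,0,0,0,87,0,91,0.2,0,0,0,87,0,91,0.2,0,0,0,87,0,91,0.2,0,0,0,87,0,91,0.2,0,0,0,87,0,91,0.2]
}}

```text
time: 30.85
tool_pos: [0.502, 0.2507, 0.0165]
ee_rot: [3.134, 0.779, -2.679]
wrist_force: [0.4, 0.7, 0.2]
width: 0.0407
finger_force: 29.8
```

Emit:
{"fn": "arm_command", "kwargs": {
  "targets": [0,0,0,-4,0,-4,0.2,0,0,0,-12,0,-12,0.2,0,0,0,-30,0,-30,0.2,0,0,0,-60,0,-60,0.2,0,0,0,-92,0,-92,0.2,0,0,0,-92,0,-92,0.2,0,0,0,-92,0,-92,0.2]
}}

```text
time: 31.55
tool_pos: [0.5034, 0.2505, 0.1486]
ee_rot: [3.135, 0.782, -2.678]
wrist_force: [-0.1, 0.3, -1.5]
width: 0.0406
finger_force: 29.9
```

Emit:
{"fn": "arm_command", "kwargs": {
  "targets": [0,0,90,0,0,0,0.2,0,0,90,0,0,0,0.2,0,0,90,0,0,0,0.2,0,0,90,0,0,0,0.2,0,0,90,0,0,0,0.2,0,0,90,0,0,0,0.2,0,0,90,0,0,0,0.2,0,0,90,0,0,0,0.2,0,0,90,0,0,0,0.2,0,0,90,0,0,0,0.2,0,0,179,0,0,0,0.2,0,0,179,0,0,0,0.2,0,0,179,0,0,0,0.2,0,0,179,0,0,0,0.2,0,0,179,0,0,0,0.2,0,0,179,0,0,0,0.2,0,0,179,0,0,0,0.2,0,0,179,0,0,0,0.2,0,0,179,0,0,0,0.2,0,0,179,0,0,0,0.2]
}}

```text
time: 33.55
tool_pos: [0.5012, 0.25, 0.1424]
ee_rot: [3.019, -0.765, 0.65]
wrist_force: [-0.4, 0.3, -1.1]
width: 0.0405
finger_force: 29.9
```

Emit:
{"fn": "arm_command", "kwargs": {
  "targets": [0,0,8,0,0,0,0.2,0,0,8,0,0,0,0.2,0,0,8,0,0,0,0.2]
}}

```text
time: 33.85
tool_pos: [0.5019, 0.2501, 0.1439]
ee_rot: [-3.138, -0.775, 0.469]
wrist_force: [-0.7, -0.2, -1.5]
width: 0.0405
finger_force: 29.9
```

```bash
python3 place.py 654 137 26.8 38 4 95 0
```

```text
[501.9 250.1 143.9] [-3.13797033 -0.77517384  0.46890905] [ 0.26 -0.48  2.11  0.22  0.76  1.25] 0.04048725388226907
[-0.3, 0.6, 0.0] [68.0, 170.0, 64.0] n>=3.4
[-0.3, 0.6, 0.0] [30.0, 170.0, 103.0] n>=3.4
[-0.3, 0.6, 0.0] [3.0, 170.0, 130.0] n>=3.4
[-0.3, 0.6, 0.0] [2.0, 170.0, 41.0] n>=3.4
```

Emit:
{"fn": "arm_command", "kwargs": {
  "targets": [-0.3,0.6,0,17,42,16,0.2,-0.3,0.6,0,34,85,32,0.2,-0.3,0.6,0,51,128,48,0.2,-0.3,0.6,0,68,170,64,0.2,-0.3,0.6,0,68,170,64,0.2,-0.3,0.6,0,68,170,64,0.2,-0.3,0.6,0,68,170,64,0.2,-0.3,0.6,0,68,170,64,0.2,-0.3,0.6,0,68,170,64,0.2]
}}

```text
time: 34.75
tool_pos: [0.6622, 0.1422, 0.1487]
ee_rot: [3.141, -0.79, 0.468]
wrist_force: [0.7, 0.0, -1.0]
width: 0.0404
finger_force: 29.9
```

```bash
python3 place.py 654 137 26.8 38 4 95 0
python3 - <<'E'
from h import *
from bench import robot
s=robot.snapshot("top"); P=cloud(s)
m=(P[...,0]>.6)&(P[...,0]<.72)&(P[...,1]>.07)&(P[...,1]<.22)
for b in blobs(P,m,.194,.206,20): print(*b)
E
```

```text
[662.2 142.2 148.7] [ 3.1407322  -0.79035979  0.46815139] [-0.09 -0.14  1.87  0.56  0.79  0.74] 0.04043507081998281
[0.0, -0.3, 0.0] [-2.0, 1.0, 2.0] n>=0.0
[0.0, -0.3, 0.0] [-42.0, 1.0, 41.0] n>=0.8
[0.0, -0.3, 0.0] [-69.0, 1.0, 67.0] n>=1.4
[0.0, -0.3, 0.0] [-69.0, 1.0, -22.0] n>=1.4
(np.float64(358.2691618911175), np.float64(267.37553724928364)) [649. 135.] [57. 64.] 26.0 0.2015 349
```

Emit:
{"fn": "arm_command", "kwargs": {
  "targets": [0,0,0,-20,1,19,0.2,0,0,0,-40,1,39,0.2,0,0,0,-54,1,52,0.2,0,0,0,-63,1,61,0.2,0,0,0,-68,1,66,0.2,0,0,0,-70,1,68,0.2,0,0,0,-71,1,69,0.2,0,0,0,-71,1,69,0.2,0,0,0,-71,1,69,0.2]
}}

```text
time: 35.7
tool_pos: [0.6635, 0.1399, 0.0509]
ee_rot: [3.141, -0.792, 0.466]
wrist_force: [-2.3, 0.2, 2.8]
width: 0.0407
finger_force: 29.9
```

Emit:
{"fn": "arm_command", "kwargs": {
  "targets": [0,0,0,0,0,0,-1,0,0,0,0,0,0,-1,0,0,0,0,0,0,-1,0,0,0,0,0,0,-1,0,0,0,0,0,0,-1,0,0,0,0,0,0,-1,0,0,0,0,0,-25,-1,0,0,0,0,0,-65,-1,0,0,0,0,0,-102,-1,0,0,0,35,0,-137,-1,0,0,0,35,0,-137,-1,0,0,0,35,0,-137,-1]
}}

```text
time: 36.9
tool_pos: [0.5988, 0.1067, 0.1732]
ee_rot: [3.137, -0.793, 0.469]
wrist_force: [-0.4, -0.1, -0.7]
width: 0.0938
finger_force: 0.0
```

```bash
python3 look.py 496.5 383 28.5 0
```

```text
(np.float64(229.54112200435728), np.float64(362.2480936819172)) [496. 383.] [90. 45.] 28.5 0.0491 459
(np.float64(363.0851833976834), np.float64(274.3967181467181)) [654. 136.] [45. 45.] 29.4 0.1036 259
(np.float64(428.7379807692307), np.float64(279.18870192307696)) [645.  18.] [45. 42.] 0.4 0.1033 260
(np.float64(667.1301020408163), np.float64(342.6147959183674)) [ 536. -403.] [66. 39.] 9.9 0.0979 245
(np.float64(164.08066860465115), np.float64(360.15625)) [500. 485.] [61. 23.] 20.1 0.1076 86
[597.8 107.1 170.6] [-0.2  -0.32  1.97  0.59  0.92  0.68]
[1.3, -0.3, -1.3] [11.0, -292.0, 45.0] n>=5.8
[1.3, -0.3, -1.3] [-81.0, -292.0, 137.0] n>=5.8
from above:
[0.0, 0.0, 0.0] [-92.0, 0.0, 92.0] n>=1.8
```

Jar B is seated over peg 2: foot centre (654,136), top at 103.6 mm. Jar A is next.

Emit:
{"fn": "arm_command", "kwargs": {
  "targets": [1.3,-0.3,-1.3,11,-292,45,-1,1.3,-0.3,-1.3,11,-292,45,-1,1.3,-0.3,-1.3,11,-292,45,-1,1.3,-0.3,-1.3,11,-292,45,-1,1.3,-0.3,-1.3,11,-292,45,-1,1.3,-0.3,-1.3,11,-292,45,-1,1.3,-0.3,-1.3,11,-292,45,-1,1.3,-0.3,-1.3,11,-292,45,-1,1.3,-0.3,-1.3,11,-292,45,-1,1.3,-0.3,-1.3,11,-292,45,-1,1.3,-0.3,-1.3,11,-292,45,-1]
}}

```text
time: 38.05
tool_pos: [0.5034, 0.3839, 0.1466]
ee_rot: [-3.141, -0.784, 0.494]
wrist_force: [-0.1, -0.4, 0.5]
width: 0.094
finger_force: 0.0
```

```bash
python3 look.py 496.5 383 28.5 0
```

```text
(np.float64(227.63259925558313), np.float64(361.360111662531)) [497. 383.] [91. 45.] 29.3 0.049 403
(np.float64(363.0769230769231), np.float64(274.4471153846154)) [653. 135.] [45. 45.] 29.0 0.1037 260
(np.float64(428.7946428571429), np.float64(279.20487451737455)) [645.  18.] [46. 42.] 0.3 0.1035 259
(np.float64(666.7455179282869), np.float64(342.51120517928285)) [ 536. -403.] [66. 39.] 8.3 0.0979 251
(np.float64(163.58173076923077), np.float64(362.0364010989011)) [496. 487.] [63. 29.] 9.2 0.1075 91
[503.3 384.  146.8] [ 0.61 -0.27  1.97 -0.14  0.66  1.76]
[0.1, 0.0, -0.1] [-0.0, -2.0, 0.0] n>=0.0
[0.1, 0.0, -0.1] [-92.0, -2.0, 92.0] n>=1.8
from above:
[0.0, 0.0, 0.0] [-92.0, 0.0, 92.0] n>=1.8
```

Emit:
{"fn": "arm_command", "kwargs": {
  "targets": [0,0,0,-30,-2,30,-1,0,0,0,-60,-2,60,-1,0,0,0,-80,-2,80,-1,0,0,0,-92,-2,92,-1,0,0,0,-92,-2,92,-1,0,0,0,-92,-2,92,-1,0,0,0,-92,-2,92,0.2,0,0,0,-92,-2,92,0.2,0,0,0,-92,-2,92,0.2,0,0,0,-92,-2,92,0.2,0,0,0,-92,-2,92,0.2,0,0,0,-92,-2,92,0.2,0,0,0,-92,-2,92,0.2,0,0,0,-92,-2,92,0.2,0,0,0,-92,-2,92,0.2]
}}

```text
time: 39.6
tool_pos: [0.501, 0.3875, 0.0165]
ee_rot: [-3.141, -0.784, 0.498]
wrist_force: [-0.4, 0.1, 0.6]
width: 0.0408
finger_force: 30.0
```

Emit:
{"fn": "arm_command", "kwargs": {
  "targets": [0,0,0,4,0,-4,0.2,0,0,0,12,0,-12,0.2,0,0,0,30,0,-30,0.2,0,0,0,60,0,-60,0.2,0,0,0,92,0,-92,0.2,0,0,0,92,0,-92,0.2,0,0,0,92,0,-92,0.2]
}}

```text
time: 40.3
tool_pos: [0.5019, 0.3882, 0.1501]
ee_rot: [-3.14, -0.789, 0.497]
wrist_force: [-0.8, 0.3, -1.5]
width: 0.0403
finger_force: 30.0
```

Emit:
{"fn": "arm_command", "kwargs": {
  "targets": [0,0,-90,0,0,0,0.2,0,0,-90,0,0,0,0.2,0,0,-90,0,0,0,0.2,0,0,-90,0,0,0,0.2,0,0,-90,0,0,0,0.2,0,0,-90,0,0,0,0.2,0,0,-90,0,0,0,0.2,0,0,-90,0,0,0,0.2,0,0,-90,0,0,0,0.2,0,0,-90,0,0,0,0.2,0,0,-179,0,0,0,0.2,0,0,-179,0,0,0,0.2,0,0,-179,0,0,0,0.2,0,0,-179,0,0,0,0.2,0,0,-179,0,0,0,0.2,0,0,-179,0,0,0,0.2,0,0,-179,0,0,0,0.2,0,0,-179,0,0,0,0.2,0,0,-179,0,0,0,0.2,0,0,-179,0,0,0,0.2]
}}

```text
time: 42.3
tool_pos: [0.4998, 0.3866, 0.143]
ee_rot: [3.01, 0.77, -2.833]
wrist_force: [-0.4, -0.0, -1.7]
width: 0.0407
finger_force: 30.0
```

Emit:
{"fn": "arm_command", "kwargs": {
  "targets": [0,0,-8,0,0,0,0.2,0,0,-8,0,0,0,0.2,0,0,-8,0,0,0,0.2]
}}

```text
time: 42.6
tool_pos: [0.5004, 0.387, 0.1444]
ee_rot: [3.137, 0.781, -2.651]
wrist_force: [-1.3, 1.1, -1.1]
width: 0.0408
finger_force: 30.0
```

```bash
python3 place.py 663 257 28.5 38 4 95 1
```

```text
[500.4 387.  144.4] [ 3.13704186  0.78095251 -2.65050738] [ 0.62 -0.27  1.97 -0.14  0.66 -1.36] 0.040754987838103
[0.0, -0.3, -0.3] [-66.0, -192.0, 63.0] n>=3.8
[0.0, -0.3, -0.3] [-27.0, -192.0, 102.0] n>=3.8
[0.0, -0.3, -0.3] [-0.0, -192.0, 129.0] n>=3.8
[0.0, -0.3, -0.3] [1.0, -192.0, 40.0] n>=3.8
```

Emit:
{"fn": "arm_command", "kwargs": {
  "targets": [0,0,0,-17,-48,16,0.2,0,0,0,-33,-96,32,0.2,0,0,0,-50,-144,48,0.2,0,0,0,-66,-192,63,0.2,0,0,0,-66,-192,63,0.2,0,0,0,-66,-192,63,0.2,0,0,0,-66,-192,63,0.2,0,0,0,-66,-192,63,0.2,0,0,0,-66,-192,63,0.2]
}}

```text
time: 43.5
tool_pos: [0.6716, 0.2636, 0.1483]
ee_rot: [3.139, 0.784, -2.645]
wrist_force: [0.0, -0.7, -1.4]
width: 0.0406
finger_force: 30.0
```

```bash
python3 place.py 663 257 28.5 38 4 95 1
python3 - <<'E'
from h import *
from bench import robot
s=robot.snapshot("top"); P=cloud(s)
m=(P[...,0]>.6)&(P[...,0]<.75)&(P[...,1]>.18)&(P[...,1]<.34)
for b in blobs(P,m,.194,.206,20): print(*b)
E
```

```text
[671.6 263.6 148.3] [ 3.13894889  0.78407919 -2.64529556] [ 0.17 -0.06  1.79  0.37  0.69 -2.09] 0.04061565857103846
[0.1, -0.1, -0.0] [3.0, -2.0, 1.0] n>=0.1
[0.1, -0.1, -0.0] [42.0, -2.0, 40.0] n>=0.8
[0.1, -0.1, -0.0] [68.0, -2.0, 67.0] n>=1.4
[0.1, -0.1, -0.0] [69.0, -2.0, -22.0] n>=1.4
(np.float64(283.365152733119), np.float64(259.4101688102894)) [663. 259.] [45. 45.] 29.7 0.2011 311
```

Emit:
{"fn": "arm_command", "kwargs": {
  "targets": [0,0,0,20,-2,19,0.2,0,0,0,40,-2,39,0.2,0,0,0,54,-2,52,0.2,0,0,0,63,-2,62,0.2,0,0,0,67,-2,66,0.2,0,0,0,69,-2,68,0.2,0,0,0,70,-2,69,0.2,0,0,0,70,-2,69,0.2,0,0,0,70,-2,69,0.2]
}}

```text
time: 44.45
tool_pos: [0.6737, 0.2603, 0.0515]
ee_rot: [3.14, 0.786, -2.646]
wrist_force: [0.8, 1.0, -1.3]
width: 0.0407
finger_force: 30.0
```

Emit:
{"fn": "arm_command", "kwargs": {
  "targets": [0,0,0,0,0,0,-1,0,0,0,0,0,0,-1,0,0,0,0,0,0,-1,0,0,0,0,0,0,-1,0,0,0,0,0,0,-1,0,0,0,0,0,0,-1,0,0,0,0,0,-25,-1,0,0,0,0,0,-65,-1,0,0,0,0,0,-102,-1,0,0,0,-50,0,-152,-1,0,0,0,-50,0,-152,-1,0,0,0,-50,0,-152,-1,0,0,0,-50,0,-152,-1,0,0,0,-50,0,-152,-1]
}}

```text
time: 45.85
tool_pos: [0.6087, 0.2256, 0.1898]
ee_rot: [3.137, 0.78, -2.648]
wrist_force: [0.1, -0.1, -0.7]
width: 0.0939
finger_force: 0.0
```

```bash
python3 look.py 496.5 383 28.5 0
python3 - <<'E'
from h import *
from bench import robot
s=robot.snapshot("top"); P=cloud(s)
m=(P[...,0]>.2)&(P[...,0]<.85)&(abs(P[...,1])<.65)
print("boxes")
for b in blobs(P,m,.085,.1,80): print(*b)
s=robot.snapshot("scene"); cv2.imwrite("pics/end.png",cv2.resize(s["color"][:,:,::-1],(800,600)))
E
```

```text
(np.float64(296.1538461538462), np.float64(268.17908653846155)) [664. 255.] [45. 45.] 29.7 0.1037 260
(np.float64(363.0769230769231), np.float64(274.4471153846154)) [654. 136.] [45. 45.] 29.1 0.1034 260
(np.float64(428.70793269230774), np.float64(279.14663461538464)) [645.  18.] [46. 42.] 0.4 0.1035 260
(np.float64(666.9688786008231), np.float64(342.42541152263374)) [ 536. -403.] [66. 39.] 9.0 0.0976 243
(np.float64(163.04276315789474), np.float64(363.1743421052631)) [492. 488.] [32. 64.] 83.2 0.1071 95
[608.7 225.7 189.5] [ 0.1  -0.26  1.88  0.38  0.82 -2.12]
[-0.5, -0.2, 179.8] [43.0, 192.0, 19.0] n>=20.9
[-0.5, -0.2, 179.8] [134.0, 191.0, 111.0] n>=20.9
from above:
[0.0, 0.0, 0.0] [-92.0, 0.0, 92.0] n>=1.8
boxes
(np.float64(556.640625), np.float64(218.65985576923075)) [ 759. -213.] [77. 76.] 56.9 0.0922 156
(np.float64(510.7917274052478), np.float64(292.0280612244898)) [ 625. -129.] [67. 39.] 18.1 0.0934 343
(np.float64(666.1034058988764), np.float64(343.26720505617976)) [ 536. -403.] [67. 41.] 8.3 0.0968 356
(np.float64(515.8114346590909), np.float64(379.1326349431818)) [ 470. -136.] [39. 66.] 88.3 0.0934 352
(np.float64(581.6128756830601), np.float64(391.13302595628414)) [ 450. -252.] [40. 67.] 77.3 0.0932 366
```

View pics/end.png

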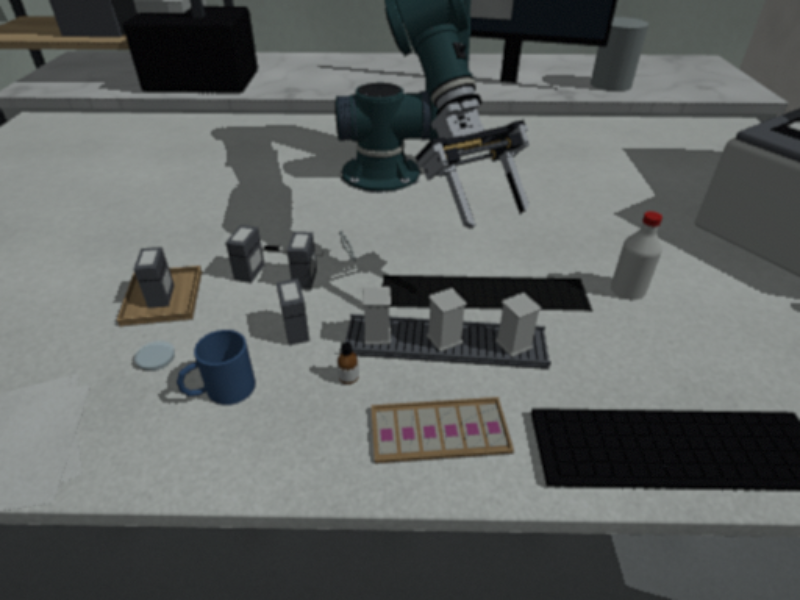

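All three jars stand inverted on the rack at (377,315), (446,320) and (519,323), and the loaded box stands in the tray at (155,277). Everything else is in place, and the gripper is clear.

```bash
python3 -c "
from bench import robot
print(robot.close_job())"
```

```text
the job is handed in; nothing more can be done
None
```

I handed the job in with the loaded slide box (1.7 N when lifted) upright in the tray, the three empty boxes within a few millimetres of where they started, and all three jars upside down on their pegs; the hand-in returned no verdict.

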